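Set the tall display board on the sprung easel

TASK

Take the taller of the two wooden display boards out of the file rack and lean it on the counter easel, its brass pegs still facing outwards. Press it down behind the spring roller until its foot stands fully home on the rubber pad, centred and flat back against the backrest, bed it there with a firm steady push of about 20 N (never as much as 40 N), and let go. Leave the shorter board standing in its slot and do not disturb the other things on the table.

Things in the scene. Friction and masses are not known exactly. Their poses are not given: they have to be found in the camera images.
- rack: Fixed wooden file rack, 112 (x) x 100 (y) x 40 mm, origin under its centre, front to -x, z up. Base plate 10 mm thick; two open slots along y at x = -31 and +31 mm, each 13 mm wide between slats 30 mm high (tops at z = 40 mm). One board stands upright in each slot; which slot holds which varies.
- tall_board: The taller board, pale wood, 10 mm thick (x), 80 wide (y), 150 tall (z), 60 to 130 g. Origin: centre of its foot (underside); z up to its top edge; -x out of the face with two rows of brass pegs (9 mm proud, at z = 55 and 85, y = -24, 0, 24 mm). The upper 60 mm is plain. In the rack its foot stands on the base plate, pegs to the rack's -x.
- short_board: The shorter display board, the same but 112 mm tall, pegs at z = 55 and 75 mm. Origin at the centre of its foot. It stays in its slot.
- easel: Fixed counter easel, base plate 120 (x) x 124 (y) x 12 mm, origin under the base's centre, z up, front to -x. Carries the tilted cradle: a ledge, a backrest and a sprung roller across the front of the ledge.
- cradle: Tilted cradle, fixed 12 mm behind and 22 mm above the easel's origin, tipped back 0.35 rad about y. Origin: middle of the line where the ledge's rubber pad (top face z = 0) meets backrest (front face x = 0; 100 wide, 75 high, 6 thick). z runs up along the backrest, -x out of it to the front. A seated board has axes parallel to these, its origin at x = -5, y = 0, z = 0 mm, and sticks up 75 mm past the backrest.
- foot_pad: Thin hard rubber pad fixed on the ledge, 30 mm (along the cradle's x, from the backrest to the front) x 110 mm x 3 mm, its top face at cradle z = 0; same origin and axes as the cradle. The board's foot must come to stand on it and be pressed on it with about 20 N.
- roller_axle (a point): Middle of the axle of the free-turning rubber roller (radius 12 mm, 100 mm long along the cradle's y). Empty it lies at cradle x = -17, z = 16 mm, leaving 5 mm to the backrest; the spring carriage slides along the cradle's -x. A 10 mm board lowered along the backrest meets it with its front lower edge at z = 26 mm and must be pressed past it (8 to 20 N along the backrest; past it nearly none until the pad).
- carriage (a joint): How far the roller carriage is pushed away from the backrest (m): 0 empty, 0.005 with a 10 mm board nipped, 0.014 at its stop. Spring about 7 N at 0, 9 N at 0.005.
- tall_board_face (a point): Centre of the tall board's peg face (5 mm in front of its mid-plane, 75 mm above its foot).
- spool_rust: Bystander: rust spool, 50x54x36 mm, origin under its centre. Not to be moved.
- spool_navy: Bystander: navy spool, 48x49x32 mm, origin under its centre. Not to be moved.
- tape_roll: Bystander: tape measure, 64x65x14 mm, origin under its centre. Not to be moved.
- eyelet_tin: Bystander: round tin, 62x62x23 mm, origin under its centre. Not to be moved.
- thread_block: Bystander: beeswax block, 30x46x18 mm, origin under its centre. Not to be moved.
- chalk: Bystander: tailor's chalk, 24x45x9 mm, origin under its centre. Not to be moved.
There are look-alikes about, which are no part of the job. Leave any green look-alike of the short_board alone.

How it is judged:
By the outcome, as a careful person would: the job done as asked, in the order asked, and still so for the second after the job is handed in, with the robot touching nothing.
It also fails if it takes over 58 s, if anything falls off the work surface, if the arm or the gripper's body presses on something with over 40 N, if the wrist force passes 120 N, or if a joint passes its speed limit or range.

ROBOT

A 7-joint arm with a two-finger parallel gripper is mounted at the origin on a cart in front of the work surface, level with it; the furniture and walls round the work are solid. World frame = base frame: x ahead of the robot, y to its left, z up, the work surface at z = 0. Lengths are in m, angles in rad, forces in N, time in s.
With the tool pointing down it reaches from about 0.425 to 1.025 m from the base axis. Payload 9.4 kg.
Tool frame: the origin (TCP) lies at the very end of the fingers, on their centre line; the grasp point (between the pads) lies arm.grip_depth behind it (arm.grip_depth is the distance from the TCP to the grasp point, in m); x points along the fingers, y is the direction in which the jaws open and shut, and the axes are right-handed (so a half turn about x gives the same grasp; the last joint's range is limited). The gripper opens to 93 mm and grips with 3 to 60 N. Pads are 15 mm wide; open, the fingers measure 128 mm over their backs; the gripper's body (75 mm by 188 mm) begins 65 mm behind the grasp point.
Start: joints at [1.267, 0.599, -0.003, 1.599, 0.002, 0.943, -0.08], TCP at [0.163, -0.706, 0.219] pointing down, gripper open.
Joint ranges: [-2.57, 2.57], [-0.35, 1.97], [-1.29, 1.29], [0.11, 2.56], [-1.05, 4.19], [0.11, 1.86], [-2.63, 2.63]. Speed limits (rad/s): [2.22, 2.22, 3.01, 3.01, 3.14, 3.14, 3.14].

INTERFACE

Orientations are given as a unit quaternion [x, y, z, w].
In Python, from plant import arm gives the robot as it stands.
- The arm moves only by the tool servo_tool, never from a script. Its argument "steps" is a list of rows, each an object of numbers: "dx", "dy", "dz": the shift along the tool's x, y, z in units of 30 mm (1.0 is 30 mm); "wx", "wy", "wz": the turn, a rotation vector about the tool's x, y, z in units of 5 degrees (1.0 is 5 degrees). A call has 1 to 8 rows; each row shifts and turns the pose as measured when the row begins, along the tool's axes as they then stand; what a row does not reach is not made up. A row lasts 1/12 s, in which the tool goes at most 41.7 mm and 7.16 degrees, less where a joint would pass 70% of its speed; a pose out of reach is approached as far as the arm can. A call is refused whole if a number of a shift passes 1 or a number of a turn 1, either way. A call with a gripper value outside its range is refused whole. "jaw" is the opening, from 0 (shut) to 1 (fully open), set as the call begins (left out, the last holds). The fingers move at their own pace and stop on an object; "force" is the grip in N (left out, the last holds). Time passes only in rows, so rows that do not move let the fingers close. It gives the time, the measured TCP pose, the force and the opening at its end, in the units of the state.
- arm.sense(): the state, without advancing time (a new reading comes with each control period).
- arm.get_image(name): name is "scene" or "side" or "wrist"; returns (picture, depth): 480x640x3 uint8, red, green, blue; 480x640 float32, m along the optical axis (not along the pixel's ray), 0 where there is no reading.
- arm.get_calibration(name): a dict with "fx", "fy", "cx", "cy" (pixels), "D" ([k1, k2, p1, p2, k3] as OpenCV has them; the pictures are not rectified), "R" (3x3) and "t" (3): a world point X has camera coordinates R X + t; the wrist camera has in their place "hand_eye" (4x4, takes a point from camera to tool coordinates, whose origin is the TCP and whose axes are the tool frame's). Camera axes: x right, y down, z forward; pixel columns grow to the right and rows downward; lengths in m; the calibration is good to about 2 mm. A picture is of the moment at which its call begins: read the wrist's pose just before it. get_calibration takes no time and is no camera call.
- arm.hand_in(): hands the job in, once; it reports no verdict.
The state is a dict: "time_s": time; "joint_positions": joint angles; "qvel": joint speeds; "effort": joint torques, N m; "tool_pos": TCP position; "eef_rot": TCP orientation; "contact_force": force on the tool from outside, world axes, zero at the start; "moment": the same for the moment, N m; "opening": finger opening in m.
Only numpy, scipy, OpenCV 4.12 (cv2) and the standard library are available. Lean on these libraries where they do the work, as an engineer would, in place of code of your own. Each camera call takes 0.05 s, during which the arm holds its last target.

## Working session

There is one attempt and no reset: what is moved stays moved. The work goes in short steps, Python scripts to look and compute and a tool call to move; the robot and the scene stay as the last step left them, time stands still between calls to the robot, and variables do not carry over. Pictures are saved under pics/ and viewed, and the job is handed in when it is done.

Besides the shell and the picture viewer there is one more tool, called after "Emit:" by a JSON object that holds its "op" and its "data". servo_tool: Moves the arm, as the interface text tells. Its arguments: {"type":"object","properties":{"steps":{"type":"array"},"jaw":{"type":"number"},"force":{"type":"number"}},"required":["steps"]}

```bash
mkdir -p pics; ls; python3 - <<'E'
from plant import arm
import cv2,numpy as np
s=arm.sense();print(s);print(arm.grip_depth)
for n in ["scene","side","wrist"]:
    p,d=arm.get_image(n);cv2.imwrite(f"pics/{n}0.png",p[:,:,::-1]);np.save(f"pics/{n}0.npy",d)
    print(n,arm.get_calibration(n))
E
```

```text
pics
{'time_s': 0.0, 'joint_positions': array([ 1.26729364,  0.60012276, -0.00256449,  1.6000985 ,  0.00179954,
        0.9429077 , -0.07977395]), 'qvel': array([-7.32833857e-05, -4.51617870e-04,  9.63093483e-04, -5.92890307e-04,
       -3.54537824e-04,  9.95682162e-04, -5.72781555e-04]), 'effort': array([ 1.41624055e-04, -7.65082097e+01,  1.49732765e+00, -2.52355278e+01,
       -5.23679762e-02,  1.68161356e-02,  1.74640240e-04]), 'tool_pos': array([ 0.16291523, -0.70596994,  0.21777258]), 'eef_rot': array([-0.70245435, -0.08058266,  0.70266709, -0.07951901]), 'contact_force': array([-0.74414636, -0.10627011, -0.10233297]), 'moment': array([ 0.01545966,  0.02668786, -0.0107118 ]), 'opening': 0.09287691157544962}
0.0188
scene {'fx': 600.5475156882704, 'fy': 600.5475156882704, 'cx': 315.4996115625319, 'cy': 246.83428078813589, 'D': array([-0.19401031,  0.        ,  0.        ,  0.        ,  0.        ]), 'R': array([[-0.76372328, -0.64553003, -0.0042103 ],
       [-0.46883619,  0.55913749, -0.68378205],
       [ 0.44375598, -0.52024633, -0.72967417]]), 't': array([0.41966397, 0.2278278
[... 240 characters left out ...]
  0.00816468],
       [-0.10027011, -0.47282409, -0.8754332 ],
       [ 0.19811   ,  0.85276161, -0.48327017]]), 't': array([-0.45078882,  0.18515842,  1.03170795])}
wrist {'fx': 368.0034969851636, 'fy': 368.0034969851636, 'cx': 321.9023208659847, 'cy': 245.0038047455602, 'D': array([-0.0290089,  0.       ,  0.       ,  0.       ,  0.       ]), 'hand_eye': array([[ 3.65221124e-04, -2.38384393e-01,  9.71170813e-01,
        -1.65896318e-01],
       [ 9.99999605e-01,  8.74361783e-04, -1.61440990e-04,
        -8.78997706e-04],
       [-8.10669632e-04,  9.71170488e-01,  2.38384618e-01,
        -6.48401169e-02],
       [ 0.00000000e+00,  0.00000000e+00,  0.00000000e+00,
         1.00000000e+00]])}
```

View pics/scene0.png

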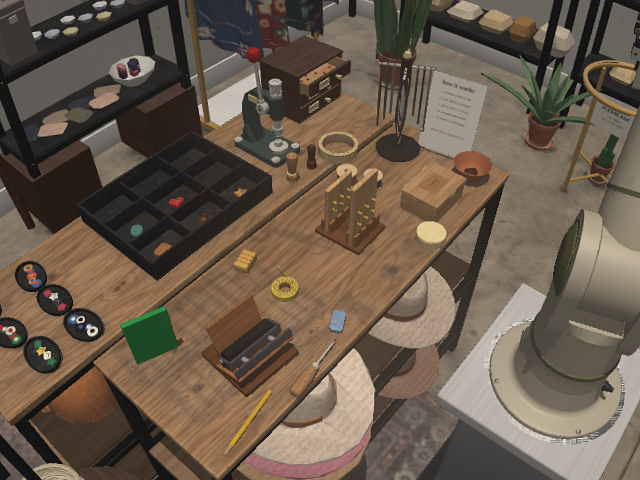

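View pics/side0.png

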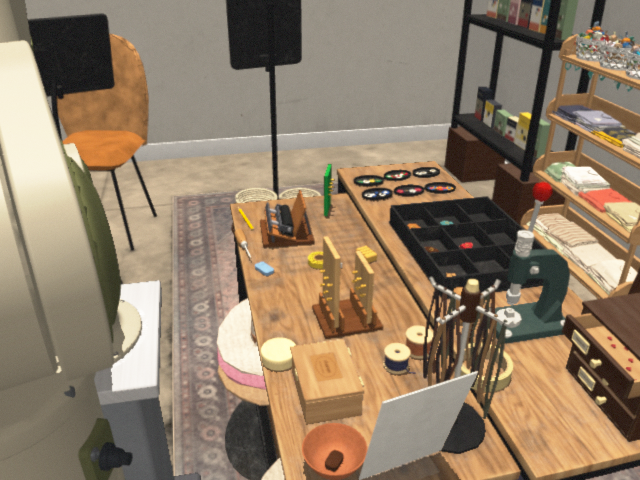

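View pics/wrist0.png

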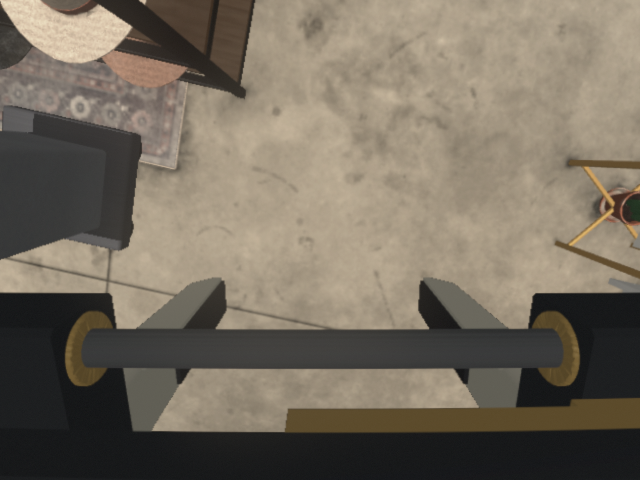

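```bash
cat > h.py <<'E'
import cv2,numpy as np
from scipy.spatial.transform import Rotation as Ro
def calib(n,arm,st=None):
    c=arm.get_calibration(n);K=np.array([[c['fx'],0,c['cx']],[0,c['fy'],c['cy']],[0,0,1]])
    if 'R' in c: return K,c['D'],c['R'],c['t']
    H=c['hand_eye'];T=np.eye(4);T[:3,:3]=Ro.from_quat(st['eef_rot']).as_matrix();T[:3,3]=st['tool_pos']
    W=np.linalg.inv(T@H);return K,c['D'],W[:3,:3],W[:3,3]
def cloud(d,cal):
    K,D,R,t=cal;h,w=d.shape;v,u=np.mgrid[:h,:w]
    p=cv2.undistortPoints(np.stack([u,v],-1).reshape(-1,1,2).astype(np.float32),K,D).reshape(h,w,2)
    C=np.dstack([p*d[...,None],d]);return (C-t)@R   # R^T(C-t)
def ray(u,v,cal):
    K,D,R,t=cal;p=cv2.undistortPoints(np.array([[[u,v]]],float),K,D).ravel()
    return -R.T@t, R.T@np.array([p[0],p[1],1])
def plane(u,v,cal,z):
    o,r=ray(u,v,cal);return o+r*(z-o[2])/r[2]
def proj(X,cal):
    K,D,R,t=cal;return cv2.projectPoints(np.atleast_2d(np.array(X,float)),cv2.Rodrigues(R)[0],t,K,D)[0].reshape(-1,2)
E
python3 - <<'E'
from plant import arm
from h import *
a=cv2.imread("pics/scene0.png")
cv2.imwrite("pics/c1.png",cv2.resize(a[140:270,290:430],None,fx=5,fy=4.6*5/4.6*0+4.6,interpolation=2) if 0 else cv2.resize(a[150:260,300:440],None,fx=5,fy=5,interpolation=2))
cv2.imwrite("pics/c2.png",cv2.resize(a[285:400,190:310],None,fx=5,fy=5,interpolation=2))
b=cv2.imread("pics/side0.png")
cv2.imwrite("pics/c3.png",cv2.resize(b[180:350,230:400],None,fx=3.5,fy=3.5,interpolation=2))
for n in["scene","side"]:
    P=cloud(np.load(f"pics/{n}0.npy"),calib(n,arm))
    np.save(f"pics/P{n}0.npy",P)
P=np.load("pics/Pscene0.npy")
for u,v in [(340,180),(365,180),(350,235),(350,247),(323,230),(383,230),(350,210),(250,350),(150,335),(285,288),(430,200),(300,240)]: print(u,v,P[v,u].round(3))
E
```

```text
340 180 [ 0.528 -0.05   0.122]
365 180 [ 0.465 -0.044  0.161]
350 235 [ 0.466 -0.007  0.042]
350 247 [ 0.463 -0.005  0.011]
323 230 [ 0.536 -0.008  0.01 ]
383 230 [ 0.446 -0.096  0.001]
350 210 [ 0.469 -0.007  0.108]
250 350 [0.425 0.317 0.049]
150 335 [0.564 0.414 0.067]
285 288 [0.497 0.153 0.002]
430 200 [ 0.391 -0.179  0.06 ]
300 240 [0.557 0.04  0.005]
```

View pics/c1.png

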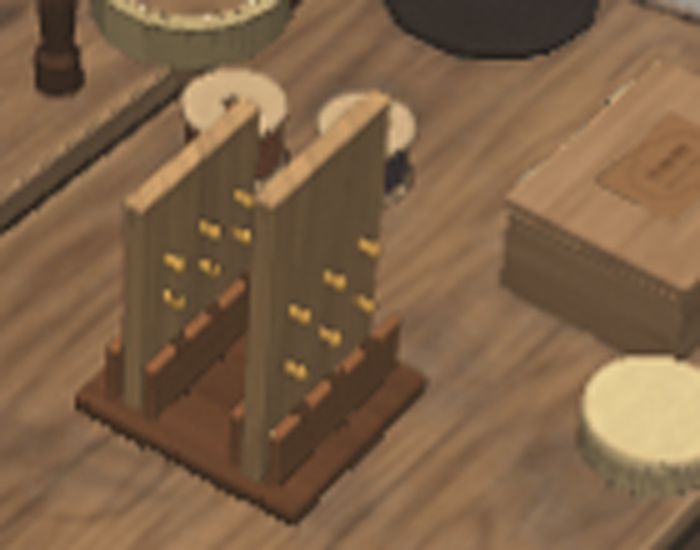

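View pics/c2.png

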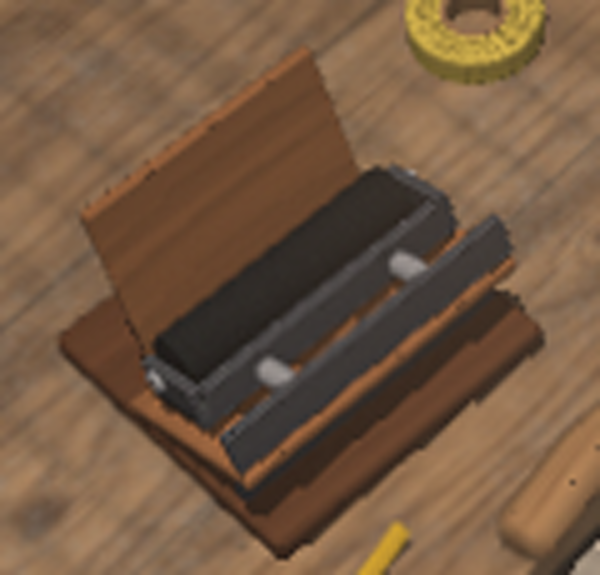

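View pics/c3.png

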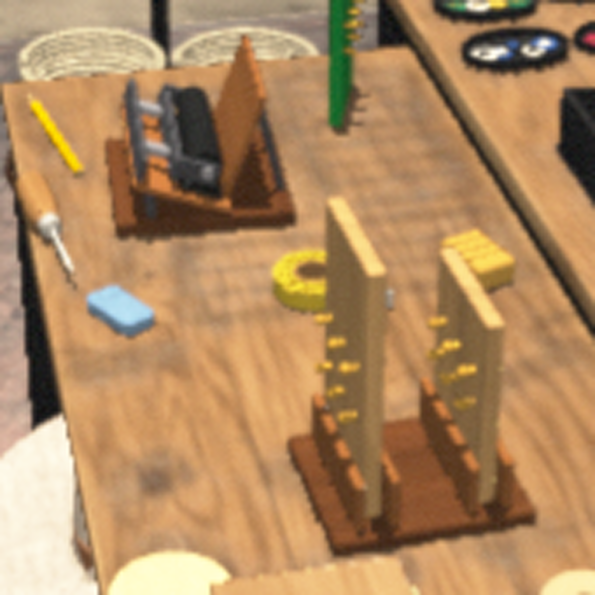

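```bash
python3 - <<'E'
from plant import arm
from h import *
cal={n:calib(n,arm) for n in["scene","side"]}
for n in["scene","side"]:
    P=np.load(f"pics/P{n}0.npy")
    def sel(x0,x1,y0,y1,z0,z1):
        m=(P[...,0]>x0)&(P[...,0]<x1)&(P[...,1]>y0)&(P[...,1]<y1)&(P[...,2]>z0)&(P[...,2]<z1);return P[m]
    print(n)
    t=sel(.42,.5,-.12,.03,.154,.17)
    r=cv2.minAreaRect((t[:,:2]*1000).astype(np.float32));print("top tall",len(t),r,np.median(t[:,2]))
    t=sel(.5,.57,-.12,.03,.117,.13)
    if len(t)>5:r=cv2.minAreaRect((t[:,:2]*1000).astype(np.float32));print("top short",len(t),r,np.median(t[:,2]))
    t=sel(.4,.6,-.15,.05,.006,.013)
    r=cv2.minAreaRect((t[:,:2]*1000).astype(np.float32));print("rack base",len(t),r,np.median(t[:,2]))
    # peg face of tall
    t=sel(.44,.48,-.12,.03,.105,.15)
    for lo,hi in[(.105,.12),(.12,.135),(.135,.15)]:
        q=t[(t[:,2]>lo)&(t[:,2]<hi)];print(lo,len(q),q.min(0).round(4),q.max(0).round(4),np.median(q,0).round(4))
    t=sel(.3,.55,.2,.42,.008,.014)
    r=cv2.minAreaRect((t[:,:2]*1000).astype(np.float32));print("easel base",len(t),r,np.median(t[:,2]))
    t=sel(.3,.55,.2,.42,.07,.12)
    print("backrest",len(t),t.min(0),t.max(0))
    # plane fit RANSAC-ish
    c=np.median(t,0)
    for _ in range(10):
        d=t-c;u,s,v=np.linalg.svd(d,full_matrices=False);nn=v[2];e=abs(d@nn);k=e<max(.0015,np.median(e)*2);t=t[k];c=t.mean(0)
    print(nn,c,len(t),e.max())
E
```

```text
scene
top tall 203 ((467.02294921875, -45.697933197021484), (12.307111740112305, 82.48545837402344), 3.8954577445983887) 0.1598754931084555
top short 182 ((529.2166748046875, -45.87567138671875), (11.806614875793457, 80.17996215820312), 1.7771979570388794) 0.12216115271363129
rack base 611 ((496.71063232421875, -48.046905517578125), (192.6107940673828, 192.76597595214844), 0.6136022806167603) 0.01069032843745186
0.105 138 [ 0.4601 -0.0842  0.1053] [ 0.4699 -0.0051  0.1199] [ 0.4633 -0.0383  0.1123]
0.12 153 [ 0.46   -0.0839  0.12  ] [ 0.471  -0.0036  0.1349] [ 0.4632 -0.0385  0.1276]
0.135 155 [ 0.4596 -0.0855  0.135 ] [ 0.4721 -0.0049  0.1499] [ 0.463  -0.0379  0.1426]
easel base 1053 ((394.946533203125, 292.80615234375), (205.9234161376953, 178.25543212890625), 68.91883850097656) 0.012232495807297471
backrest 760 [0.46614229 0.25164266 0.07000232] [0.4890944  0.35213034 0.09696531]
[-0.92469433  0.05248364  0.37707542] [0.47761244 0.30321748 0.08267437] 477 0.0014976564880855585
side
top tall 178 ((468.1023254394531, -48.95014190673828), (11.366548538208008, 82.22248840332031), 2.2
[... 184 characters left out ...]
6 ((510.2960510253906, -71.91482543945312), (132.39833068847656, 143.8330535888672), 2.308669090270996) 0.010541637546963249
0.105 120 [ 0.4618 -0.0902  0.1051] [ 0.4737 -0.0097  0.1198] [ 0.4644 -0.0647  0.1124]
0.12 130 [ 0.4616 -0.091   0.12  ] [ 0.475  -0.009   0.1348] [ 0.4643 -0.0639  0.127 ]
0.135 136 [ 0.4615 -0.0907  0.1353] [ 0.4754 -0.0089  0.15  ] [ 0.4644 -0.0652  0.1426]
easel base 501 ((415.25927734375, 306.2519836425781), (209.78854370117188, 179.712890625), 85.30970764160156) 0.012507917275906687
backrest 168 [0.47161463 0.24742515 0.07000316] [0.48960254 0.34992988 0.09522003]
[-0.93375958  0.06225332  0.35244513] [0.47851288 0.29762663 0.08287746] 126 0.0014821141443852397
```

```bash
python3 - <<'E'
from plant import arm
from h import *
s=arm.sense();print(Ro.from_quat(s['eef_rot']).as_matrix().round(3))
P=np.load("pics/Pscene0.npy")
for nm,u,v in [("whisk top",407,55),("whisk mid",420,80),("paper",465,80),("bowl",472,160),("box",430,190),("cutter red",254,52),("green",150,335),("paper low",440,130)]: print(nm,P[v,u].round(3))
P2=np.load("pics/Pside0.npy")
for nm,u,v in [("whisk top",472,288),("paper",430,415),("paper top",470,378),("bowl",335,440)]: print(nm,P2[v,u].round(3))
E
```

```text
[[-0.     0.225 -0.974]
 [ 0.001 -0.974 -0.225]
 [-1.    -0.001  0.   ]]
whisk top [ 0.579 -0.34   0.258]
whisk mid [ 1.312 -1.73  -0.727]
paper [ 0.48  -0.437  0.193]
bowl [ 0.41  -0.405  0.019]
box [ 0.409 -0.208  0.057]
cutter red [ 0.811 -0.113  0.278]
green [0.564 0.414 0.067]
paper low [ 0.506 -0.405  0.059]
whisk top [ 0.577 -0.351  0.258]
paper [ 0.505 -0.423  0.124]
paper top [ 0.548 -0.429  0.183]
bowl [ 0.404 -0.343  0.015]
```

```bash
cat >> h.py <<'E'
import json
def rotz_tool(yaw,tilt=0.0):
    # tool pose for board yaw (rad) & tilt back; tool y = board x, tool x = -board z, tool z = -board y
    B=Ro.from_euler('z',yaw)*Ro.from_euler('y',tilt)
    M=B.as_matrix();return np.column_stack([-M[:,2],M[:,0],-M[:,1]])
def rows(p,R,wps,lim=1.0,rl=1.0,dec=2):
    out=[]
    for (q,S) in wps:
        q=np.array(q,float);S=R if S is None else S
        dR=Ro.from_matrix(R.T@S).as_rotvec();d=q-p
        dl=R.T@d
        N=max(1,int(np.ceil(max(np.linalg.norm(d)/.03/lim,abs(np.degrees(dR)).max()/5/rl)-.05)))
        for i in range(N):
            Ri=R@Ro.from_rotvec(dR*i/N).as_matrix();
            a=Ri.T@d/N/.03;w=np.degrees(dR)/N/5
            out.append({k:round(float(v),dec) for k,v in zip(["dx","dy","dz","wx","wy","wz"],[*a,*w]) if abs(v)>=.5*10**-dec})
        p,R=q,S
    return out
def show(o):
    for i in range(0,len(o),8): print(json.dumps(o[i:i+8]).replace('"',"'"))
def now(arm):
    s=arm.sense();return s,np.array(s['tool_pos']),Ro.from_quat(s['eef_rot']).as_matrix()
E
python3 - <<'E'
from plant import arm
from h import *
s,p,R=now(arm)
D=rotz_tool(np.radians(2.5))
show(rows(p,R,[([.163,-.706,.32],None),([.43,-.40,.32],rotz_tool(np.radians(-35))),([.468,-.04,.27],D)]))
E
```

```text
[{'dx': -0.85}, {'dx': -0.85}, {'dx': -0.85}, {'dx': -0.85}, {'dy': -0.57, 'dz': -0.78, 'wx': -0.6}, {'dy': -0.53, 'dz': -0.81, 'wx': -0.6}, {'dy': -0.48, 'dz': -0.84, 'wx': -0.6}, {'dy': -0.44, 'dz': -0.86, 'wx': -0.6}]
[{'dy': -0.39, 'dz': -0.88, 'wx': -0.6}, {'dy': -0.34, 'dz': -0.9, 'wx': -0.6}, {'dy': -0.3, 'dz': -0.92, 'wx': -0.6}, {'dy': -0.25, 'dz': -0.93, 'wx': -0.6}, {'dy': -0.2, 'dz': -0.95, 'wx': -0.6}, {'dy': -0.15, 'dz': -0.96, 'wx': -0.6}, {'dy': -0.1, 'dz': -0.96, 'wx': -0.6}, {'dy': -0.05, 'dz': -0.97, 'wx': -0.6}]
[{'dz': -0.97, 'wx': -0.6}, {'dy': 0.05, 'dz': -0.97, 'wx': -0.6}, {'dx': 0.13, 'dy': -0.45, 'dz': -0.81, 'wx': -0.58}, {'dx': 0.13, 'dy': -0.41, 'dz': -0.83, 'wx': -0.58}, {'dx': 0.13, 'dy': -0.37, 'dz': -0.85, 'wx': -0.58}, {'dx': 0.13, 'dy': -0.32, 'dz': -0.87, 'wx': -0.58}, {'dx': 0.13, 'dy': -0.28, 'dz': -0.89, 'wx': -0.58}, {'dx': 0.13, 'dy': -0.23, 'dz': -0.9, 'wx': -0.58}]
[{'dx': 0.13, 'dy': -0.19, 'dz': -0.91, 'wx': -0.58}, {'dx': 0.13, 'dy': -0.14, 'dz': -0.92, 'wx': -0.58}, {'dx': 0.13, 'dy': -0.1, 'dz': -0.92, 'wx': -0.58}, {'dx': 0.13, 'dy': -0.05, 'dz': -0.93, 'wx': -0.58}, {'dx': 0.13, 'dz': -0.93, 'wx': -0.58}, {'dx': 0.13, 'dy': 0.04, 'dz': -0.93, 'wx': -0.58}, {'dx': 0.13, 'dy': 0.09, 'dz': -0.92, 'wx': -0.58}]
```

Emit:
{"op": "servo_tool", "data": {"steps": [{"dx": -0.85}, {"dx": -0.85}, {"dx": -0.85}, {"dx": -0.85}, {"dy": -0.57, "dz": -0.78, "wx": -0.6}, {"dy": -0.53, "dz": -0.81, "wx": -0.6}, {"dy": -0.48, "dz": -0.84, "wx": -0.6}, {"dy": -0.44, "dz": -0.86, "wx": -0.6}]}}

```text
invalid input at $.steps[0]: expected keys dx, dy, dz, wx, wy, wz
```

Emit:
{"op": "servo_tool", "data": {"steps": [{"dx": -0.85, "dy": 0, "dz": 0, "wx": 0, "wy": 0, "wz": 0}, {"dx": -0.85, "dy": 0, "dz": 0, "wx": 0, "wy": 0, "wz": 0}, {"dx": -0.85, "dy": 0, "dz": 0, "wx": 0, "wy": 0, "wz": 0}, {"dx": -0.85, "dy": 0, "dz": 0, "wx": 0, "wy": 0, "wz": 0}, {"dx": 0, "dy": -0.57, "dz": -0.78, "wx": -0.6, "wy": 0, "wz": 0}, {"dx": 0, "dy": -0.53, "dz": -0.81, "wx": -0.6, "wy": 0, "wz": 0}, {"dx": 0, "dy": -0.48, "dz": -0.84, "wx": -0.6, "wy": 0, "wz": 0}, {"dx": 0, "dy": -0.44, "dz": -0.86, "wx": -0.6, "wy": 0, "wz": 0}]}}

```text
time_s: 0.82
tool_pos: [0.2339, -0.6192, 0.3204]
eef_rot: [-0.689, -0.154, 0.692, -0.149]
contact_force: [0.5, 0.5, 0.1]
opening: 0.0928
```

Emit:
{"op": "servo_tool", "data": {"steps": [{"dx": 0, "dy": -0.39, "dz": -0.88, "wx": -0.6, "wy": 0, "wz": 0}, {"dx": 0, "dy": -0.34, "dz": -0.9, "wx": -0.6, "wy": 0, "wz": 0}, {"dx": 0, "dy": -0.3, "dz": -0.92, "wx": -0.6, "wy": 0, "wz": 0}, {"dx": 0, "dy": -0.25, "dz": -0.93, "wx": -0.6, "wy": 0, "wz": 0}, {"dx": 0, "dy": -0.2, "dz": -0.95, "wx": -0.6, "wy": 0, "wz": 0}, {"dx": 0, "dy": -0.15, "dz": -0.96, "wx": -0.6, "wy": 0, "wz": 0}, {"dx": 0, "dy": -0.1, "dz": -0.96, "wx": -0.6, "wy": 0, "wz": 0}, {"dx": 0, "dy": -0.05, "dz": -0.97, "wx": -0.6, "wy": 0, "wz": 0}]}}

```text
time_s: 1.48
tool_pos: [0.3904, -0.4335, 0.3197]
eef_rot: [-0.64, -0.302, 0.643, -0.295]
contact_force: [-0.0, -0.3, 0.2]
opening: 0.0926
```

```bash
sed -i 's/ if abs(v)>=.5\*10\*\*-dec})/})/' h.py; sed -i "s/.replace('\"',\"'\")/.replace(' ','')/" h.py; python3 - <<'E'
from plant import arm
from h import *
s,p,R=now(arm);print(p,s['joint_positions'].round(2))
print("easel view")
show(rows(p,R,[([.46,-.36,.32],rotz_tool(np.radians(-30))),([.46,.28,.30],rotz_tool(np.radians(-3.5)))]))
E
```

```text
[ 0.39035882 -0.43349331  0.31972912] [ 0.91  0.34 -0.23  1.79  0.09  1.03 -0.05]
easel view
[{"dx":-0.0,"dy":0.05,"dz":-0.84,"wx":-0.51,"wy":-0.0,"wz":0.03},{"dx":-0.0,"dy":0.09,"dz":-0.84,"wx":-0.51,"wy":-0.0,"wz":0.03},{"dx":-0.0,"dy":0.12,"dz":-0.83,"wx":-0.51,"wy":-0.0,"wz":0.03},{"dx":-0.0,"dy":0.16,"dz":-0.83,"wx":-0.51,"wy":-0.0,"wz":0.03},{"dx":0.03,"dy":-0.48,"dz":-0.84,"wx":-0.24,"wy":0.0,"wz":0.0},{"dx":0.03,"dy":-0.47,"dz":-0.85,"wx":-0.24,"wy":0.0,"wz":0.0},{"dx":0.03,"dy":-0.45,"dz":-0.86,"wx":-0.24,"wy":0.0,"wz":0.0},{"dx":0.03,"dy":-0.43,"dz":-0.87,"wx":-0.24,"wy":0.0,"wz":0.0}]
[{"dx":0.03,"dy":-0.41,"dz":-0.88,"wx":-0.24,"wy":0.0,"wz":0.0},{"dx":0.03,"dy":-0.39,"dz":-0.89,"wx":-0.24,"wy":0.0,"wz":0.0},{"dx":0.03,"dy":-0.38,"dz":-0.89,"wx":-0.24,"wy":0.0,"wz":0.0},{"dx":0.03,"dy":-0.36,"dz":-0.9,"wx":-0.24,"wy":0.0,"wz":0.0},{"dx":0.03,"dy":-0.34,"dz":-0.91,"wx":-0.24,"wy":0.0,"wz":0.0},{"dx":0.03,"dy":-0.32,"dz":-0.92,"wx":-0.24,"wy":0.0,"wz":0.0},{"dx":0.03,"dy":-0.3,"dz":-0.92,"wx":-0.24,"wy":0.0,"wz":0.0},{"dx":0.03,"dy":-0.28,"dz":-0.93,"wx":-0.24,"wy":0.0,"wz":0.0}]
[{"dx":0.03,"dy":-0.26,"dz":-0.93,"wx":-0.24,"wy":0.0,"wz":0.0},{"dx":0.03,"dy":-0.24,"dz":-0.94,"wx":-0.24,"wy":0.0,"wz":0.0},{"dx":0.03,"dy":-0.22,"dz":-0.94,"wx":-0.24,"wy":0.0,"wz":0.0},{"dx":0.03,"dy":-0.2,"dz":-0.95,"wx":-0.24,"wy":0.0,"wz":0.0},{"dx":0.03,"dy":-0.18,"dz":-0.95,"wx":-0.24,"wy":0.0,"wz":0.0},{"dx":0.03,"dy":-0.16,"dz":-0.96,"wx":-0.24,"wy":0.0,"wz":0.0},{"dx":0.03,"dy":-0.14,"dz":-0.96,"wx":-0.24,"wy":0.0,"wz":0.0},{"dx":0.03,"dy":-0.12,"dz":-0.96,"wx":-0.24,"wy":0.0,"wz":0.0}]
[{"dx":0.03,"dy":-0.1,"dz":-0.96,"wx":-0.24,"wy":0.0,"wz":0.0},{"dx":0.03,"dy":-0.08,"dz":-0.97,"wx":-0.24,"wy":0.0,"wz":0.0}]
```

Emit:
{"op": "servo_tool", "data": {"steps": [{"dx": 0, "dy": 0.05, "dz": -0.84, "wx": -0.51, "wy": 0, "wz": 0.03}, {"dx": 0, "dy": 0.09, "dz": -0.84, "wx": -0.51, "wy": 0, "wz": 0.03}, {"dx": 0, "dy": 0.12, "dz": -0.83, "wx": -0.51, "wy": 0, "wz": 0.03}, {"dx": 0, "dy": 0.16, "dz": -0.83, "wx": -0.51, "wy": 0, "wz": 0.03}, {"dx": 0.03, "dy": -0.48, "dz": -0.84, "wx": -0.24, "wy": 0, "wz": 0}, {"dx": 0.03, "dy": -0.47, "dz": -0.85, "wx": -0.24, "wy": 0, "wz": 0}, {"dx": 0.03, "dy": -0.45, "dz": -0.86, "wx": -0.24, "wy": 0, "wz": 0}, {"dx": 0.03, "dy": -0.43, "dz": -0.87, "wx": -0.24, "wy": 0, "wz": 0}]}}

```text
time_s: 2.15
tool_pos: [0.4639, -0.2334, 0.3145]
eef_rot: [0.594, 0.385, -0.592, 0.384]
contact_force: [0.8, 0.2, 0.6]
opening: 0.0931
```

Emit:
{"op": "servo_tool", "data": {"steps": [{"dx": 0.03, "dy": -0.41, "dz": -0.88, "wx": -0.5, "wy": 0, "wz": 0}, {"dx": 0.03, "dy": -0.39, "dz": -0.89, "wx": -0.5, "wy": 0, "wz": 0}, {"dx": 0.03, "dy": -0.38, "dz": -0.89, "wx": -0.5, "wy": 0, "wz": 0}, {"dx": 0.03, "dy": -0.3, "dz": -0.9, "wx": -0.5, "wy": 0, "wz": 0}, {"dx": 0.03, "dy": -0.25, "dz": -0.91, "wx": -0.5, "wy": 0, "wz": 0}, {"dx": 0.03, "dy": -0.2, "dz": -0.92, "wx": -0.5, "wy": 0, "wz": 0}, {"dx": 0.03, "dy": -0.15, "dz": -0.92, "wx": -0.5, "wy": 0, "wz": 0}, {"dx": 0.03, "dy": -0.1, "dz": -0.93, "wx": -0.5, "wy": 0, "wz": 0}]}}

```text
time_s: 2.82
tool_pos: [0.4535, 0.006, 0.3072]
eef_rot: [0.514, 0.486, -0.513, 0.486]
contact_force: [0.8, -0.0, -0.1]
opening: 0.0929
```

```bash
python3 - <<'E'
from plant import arm
from h import *
s,p,R=now(arm);print(p,s['joint_positions'].round(2),s['qvel'].round(2));print(R.round(3))
im,d=arm.get_image("wrist");cv2.imwrite("pics/w1.png",im[:,:,::-1]);np.savez("pics/w1.npz",d=d,p=s['tool_pos'],q=s['eef_rot'])
E
```

```text
[0.45347086 0.00600481 0.30717179] [ 0.35  0.2  -0.57  2.06  0.14  0.92 -0.35] [-0.53  0.03 -0.3   0.02  0.09 -0.02 -0.33]
[[ 0.001  0.998 -0.055]
 [ 0.001 -0.055 -0.998]
 [-1.     0.001 -0.001]]
```

View pics/w1.png

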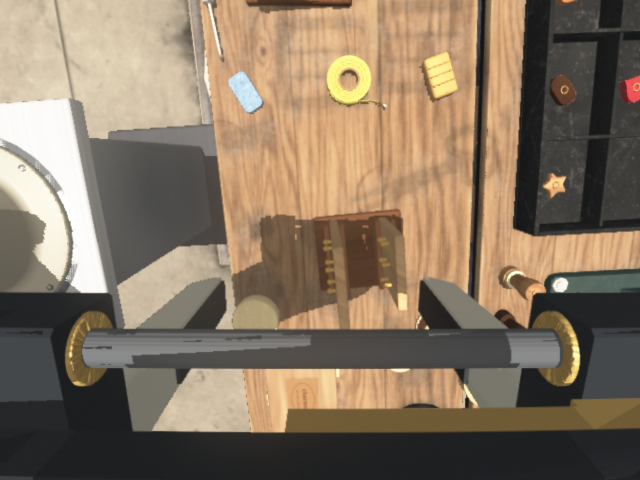

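```bash
python3 - <<'E'
from plant import arm
from h import *
s,p,R=now(arm);print(p)
show(rows(p,R,[([.44,.30,.29],rotz_tool(np.radians(-3.5)))]))
E
```

```text
[0.45339375 0.01169962 0.30747139]
[{"dx":0.06,"dy":-0.09,"dz":-0.96,"wx":0.02,"wy":-0.0,"wz":-0.0},{"dx":0.06,"dy":-0.09,"dz":-0.96,"wx":0.02,"wy":-0.0,"wz":-0.0},{"dx":0.06,"dy":-0.09,"dz":-0.96,"wx":0.02,"wy":-0.0,"wz":-0.0},{"dx":0.06,"dy":-0.09,"dz":-0.96,"wx":0.02,"wy":-0.0,"wz":-0.0},{"dx":0.06,"dy":-0.09,"dz":-0.96,"wx":0.02,"wy":-0.0,"wz":-0.0},{"dx":0.06,"dy":-0.1,"dz":-0.96,"wx":0.02,"wy":-0.0,"wz":-0.0},{"dx":0.06,"dy":-0.1,"dz":-0.96,"wx":0.02,"wy":-0.0,"wz":-0.0},{"dx":0.06,"dy":-0.1,"dz":-0.96,"wx":0.02,"wy":-0.0,"wz":-0.0}]
[{"dx":0.06,"dy":-0.1,"dz":-0.96,"wx":0.02,"wy":-0.0,"wz":-0.0},{"dx":0.06,"dy":-0.1,"dz":-0.96,"wx":0.02,"wy":-0.0,"wz":-0.0}]
```

Emit:
{"op": "servo_tool", "data": {"steps": [{"dx": 0.06, "dy": -0.09, "dz": -0.96, "wx": 0, "wy": 0, "wz": 0}, {"dx": 0.06, "dy": -0.09, "dz": -0.96, "wx": 0, "wy": 0, "wz": 0}, {"dx": 0.06, "dy": -0.09, "dz": -0.96, "wx": 0, "wy": 0, "wz": 0}, {"dx": 0.06, "dy": -0.09, "dz": -0.96, "wx": 0, "wy": 0, "wz": 0}, {"dx": 0.06, "dy": -0.09, "dz": -0.96, "wx": 0, "wy": 0, "wz": 0}, {"dx": 0.06, "dy": -0.1, "dz": -0.96, "wx": 0, "wy": 0, "wz": 0}, {"dx": 0.06, "dy": -0.1, "dz": -0.96, "wx": 0, "wy": 0, "wz": 0}, {"dx": 0.06, "dy": -0.1, "dz": -0.9, "wx": 0, "wy": 0, "wz": 0}]}}

```text
time_s: 3.53
tool_pos: [0.4408, 0.2463, 0.2927]
eef_rot: [0.514, 0.486, -0.513, 0.487]
contact_force: [0.1, -0.7, -0.1]
opening: 0.0929
```

Emit:
{"op": "servo_tool", "data": {"steps": [{"dx": 0.06, "dy": -0.1, "dz": -0.7, "wx": 0, "wy": 0, "wz": 0}, {"dx": 0.06, "dy": -0.1, "dz": -0.3, "wx": 0, "wy": 0, "wz": 0}, {"dx": 0, "dy": 0, "dz": 0, "wx": 0, "wy": 0, "wz": 0}, {"dx": 0, "dy": 0, "dz": 0, "wx": 0, "wy": 0, "wz": 0}]}}

```text
time_s: 3.87
tool_pos: [0.4346, 0.2827, 0.2881]
eef_rot: [0.512, 0.489, -0.511, 0.487]
contact_force: [-0.3, -1.0, 0.4]
opening: 0.0931
```

```bash
python3 - <<'E'
from plant import arm
from h import *
s,p,R=now(arm);print(p,s['joint_positions'].round(2),s['qvel'].round(2));print(R.round(3))
im,d=arm.get_image("wrist");cv2.imwrite("pics/w2.png",im[:,:,::-1]);np.savez("pics/w2.npz",d=d,p=s['tool_pos'],q=s['eef_rot'])
E
```

```text
[0.43456002 0.28273873 0.28811736] [-0.18  0.33 -0.66  1.96  0.25  0.93 -1.01] [-0.01  0.   -0.    0.01  0.    0.   -0.  ]
[[-0.     0.999 -0.047]
 [ 0.002 -0.047 -0.999]
 [-1.    -0.    -0.002]]
```

View pics/w2.png

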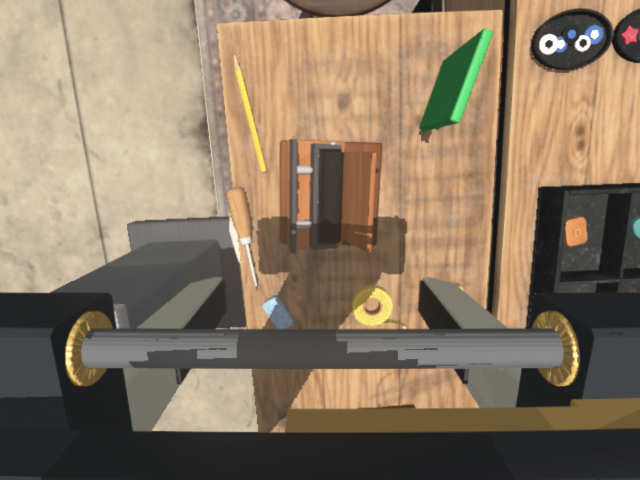

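```bash
python3 - <<'E'
from plant import arm
from h import *
z=np.load("pics/w2.npz");s={'tool_pos':z['p'],'eef_rot':z['q']};cal=calib("wrist",arm,s);P=cloud(z['d'],cal)
a=cv2.imread("pics/w2.png")
cv2.imwrite("pics/c4.png",cv2.resize(a[130:260,270:400],None,fx=4.6,fy=4.6,interpolation=2))
m=(P[...,0]>.3)&(P[...,0]<.55)&(P[...,1]>.18)&(P[...,1]<.42)
m[300:]=0
t=P[m&(P[...,2]>.055)&(P[...,2]<.088)&(P[...,0]>.44)]
print(len(t),t.min(0),t.max(0))
c=np.median(t,0)
for _ in range(10):
    d=t-c;u,S,v=np.linalg.svd(d,full_matrices=False);nn=v[2];e=abs(d@nn);t=t[e<max(.001,np.median(e)*2)];c=t.mean(0)
print(nn,c,len(t),"yaw",np.degrees(np.arctan2(nn[1],nn[0])),"tilt",np.arcsin(abs(nn[2])))
for (u,v) in [(297,146),(297,248),(310,200),(330,200),(360,190),(377,152),(374,246),(346,246),(343,152),(285,145),(283,245)]: print(u,v,P[v,u].round(4))
E
```

```text
1551 [0.44000025 0.25096774 0.05500145] [0.48418247 0.35214125 0.08797792]
[ 0.93613077 -0.06628945 -0.3453475 ] [0.473228   0.30236489 0.07226267] 1403 yaw -4.050476994354318 tilt 0.3526090424047389
297 146 [0.4098 0.3604 0.038 ]
297 248 [0.4027 0.2456 0.0385]
310 200 [0.421  0.3013 0.0433]
330 200 [0.4432 0.3016 0.0546]
360 190 [0.474  0.3128 0.0745]
377 152 [0.501  0.3501 0.0115]
374 246 [ 0.4976  0.234  -0.0008]
346 246 [ 0.4619  0.2359 -0.    ]
343 152 [0.461  0.3519 0.0179]
285 145 [0.3942 0.363  0.0116]
283 245 [0.382  0.2409 0.    ]
```

View pics/c4.png

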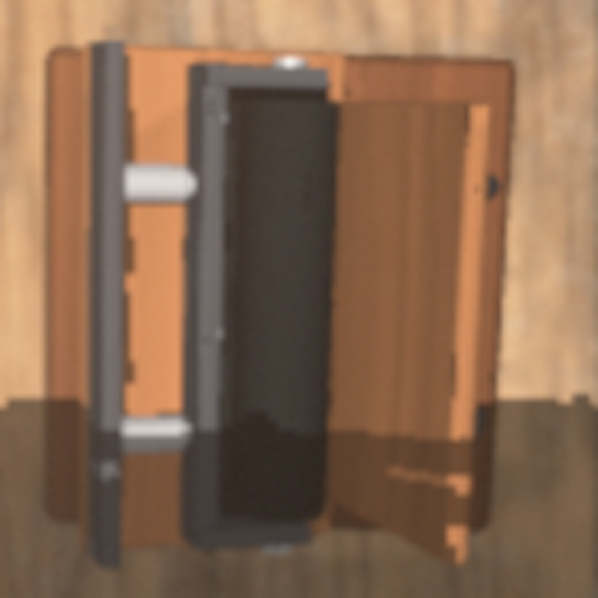

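```bash
python3 - <<'E'
from plant import arm
from h import *
from scipy.optimize import least_squares
z=np.load("pics/w2.npz");s={'tool_pos':z['p'],'eef_rot':z['q']};cw=calib("wrist",arm,s);Pw=cloud(z['d'],cw);Pw[300:]=9
Ps={"wrist":Pw,"scene":np.load("pics/Pscene0.npy"),"side":np.load("pics/Pside0.npy")}
for n,P in Ps.items():
    yaw=np.radians(-3.9);B=Ro.from_euler('z',yaw)*Ro.from_euler('y',.35);M=B.as_matrix()
    o=np.array([.443,.3035,.022])
    L=(P-o)@M
    k=(abs(L[...,0])<.006)&(L[...,2]>.035)&(L[...,2]<.072)&(abs(L[...,1])<.07)
    q=L[k]
    # fit x = a + b*y + c*z
    A=np.c_[np.ones(len(q)),q[:,1],q[:,2]-.05];sol=np.linalg.lstsq(A,q[:,0],rcond=None)[0]
    r=q[:,0]-A@sol;g=abs(r)<.002;sol=np.linalg.lstsq(A[g],q[g,0],rcond=None)[0]
    y=q[g,1]
    print(n,len(q),"x off",sol[0].round(4),"dyaw deg",np.degrees(-sol[1]).round(2),"dtilt",sol[2].round(3),"y",np.percentile(y,[0.3,1,99,99.7]).round(4),y.min().round(4),y.max().round(4))
    k=(abs(L[...,0])<.004)&(L[...,2]>.05)&(L[...,2]<.1)&(abs(L[...,1])<.045);print("ztop",np.percentile(L[k][:,2],[98,99.5]))
    # base plate top z=.012, outline in easel frame
    E=Ro.from_euler('z',yaw).as_matrix();oe=o-E@np.array([.012,0,.022]);Q=(P-oe)@E
    k=(abs(Q[...,2]-.012)<.003)&(abs(Q[...,0])<.09)&(abs(Q[...,1])<.09);q=Q[k]
    print("  base x",np.percentile(q[:,0],[.5,99.5]).round(4),"y",np.percentile(q[:,1],[.5,99.5]).round(4))
E
```

```text
Traceback (most recent call last):
IndexError: index -1 is out of bounds for axis 0 with size 0
```

```bash
cat > fit.py <<'E'
from plant import arm
from h import *
z=np.load("pics/w2.npz");s={'tool_pos':z['p'],'eef_rot':z['q']};cw=calib("wrist",arm,s);Pw=cloud(z['d'],cw);Pw[300:]=9
Ps={"wrist":Pw,"scene":np.load("pics/Pscene0.npy"),"side":np.load("pics/Pside0.npy")}
for n,P in Ps.items():
    yaw=np.radians(-3.9);B=Ro.from_euler('z',yaw)*Ro.from_euler('y',.35);M=B.as_matrix()
    o=np.array([.4547,.3035,.022])
    L=(P-o)@M
    k=(abs(L[...,0])<.006)&(L[...,2]>.035)&(L[...,2]<.072)&(abs(L[...,1])<.07)
    q=L[k]
    A=np.c_[np.ones(len(q)),q[:,1],q[:,2]-.05];sol=np.linalg.lstsq(A,q[:,0],rcond=None)[0]
    r=q[:,0]-A@sol;g=abs(r)<.002;sol=np.linalg.lstsq(A[g],q[g,0],rcond=None)[0]
    y=q[g,1]
    print(n,len(q),"x off",sol[0].round(4),"dyaw deg",np.degrees(-sol[1]).round(2),"dtilt",sol[2].round(3),"y",np.percentile(y,[0.3,1,99,99.7]).round(4),y.min().round(4),y.max().round(4))
    k=(abs(L[...,0])<.004)&(L[...,2]>.05)&(L[...,2]<.1)&(abs(L[...,1])<.045);print("ztop",np.percentile(L[k][:,2],[98,99.5]))
    E=Ro.from_euler('z',yaw).as_matrix();oe=o-E@np.array([.012,0,.022]);Q=(P-oe)@E
    k=(abs(Q[...,2]-.012)<.003)&(abs(Q[...,0])<.09)&(abs(Q[...,1])<.09);q=Q[k]
    print("  base x",np.percentile(q[:,0],[.5,99.5]).round(4),"y",np.percentile(q[:,1],[.5,99.5]).round(4))
E
python3 fit.py
```

```text
wrist 1507 x off 0.0002 dyaw deg -0.18 dtilt 0.002 y [-0.0505 -0.0494  0.0475  0.0485] -0.0512 0.0485
ztop [0.07598265 0.07641187]
  base x [-0.0599  0.0599] y [-0.063   0.0603]
scene 976 x off 0.0006 dyaw deg 0.48 dtilt 0.001 y [-0.0493 -0.0475  0.0488  0.0501] -0.0501 0.0504
ztop [0.07711363 0.07772525]
  base x [-0.0877  0.0595] y [-0.0602  0.0628]
side 187 x off 0.0018 dyaw deg 0.27 dtilt -0.012 y [-0.0559 -0.0548  0.0462  0.0472] -0.0568 0.0479
ztop [0.07775843 0.07859265]
  base x [-0.083   0.0615] y [-0.0664  0.057 ]
```

```bash
python3 - <<'E'
from plant import arm
from h import *
s,p,R=now(arm);print(p)
show(rows(p,R,[([.468,-.065,.27],rotz_tool(np.radians(2.5)))]))
E
```

```text
[0.434628   0.28236001 0.28812754]
[{"dx":0.05,"dy":0.14,"dz":0.96,"wx":-0.09,"wy":-0.0,"wz":0.0},{"dx":0.05,"dy":0.13,"dz":0.96,"wx":-0.09,"wy":-0.0,"wz":0.0},{"dx":0.05,"dy":0.12,"dz":0.96,"wx":-0.09,"wy":-0.0,"wz":0.0},{"dx":0.05,"dy":0.12,"dz":0.96,"wx":-0.09,"wy":-0.0,"wz":0.0},{"dx":0.05,"dy":0.11,"dz":0.96,"wx":-0.09,"wy":-0.0,"wz":0.0},{"dx":0.05,"dy":0.1,"dz":0.96,"wx":-0.09,"wy":-0.0,"wz":0.0},{"dx":0.05,"dy":0.09,"dz":0.96,"wx":-0.09,"wy":-0.0,"wz":0.0},{"dx":0.05,"dy":0.09,"dz":0.97,"wx":-0.09,"wy":-0.0,"wz":0.0}]
[{"dx":0.05,"dy":0.08,"dz":0.97,"wx":-0.09,"wy":-0.0,"wz":0.0},{"dx":0.05,"dy":0.07,"dz":0.97,"wx":-0.09,"wy":-0.0,"wz":0.0},{"dx":0.05,"dy":0.07,"dz":0.97,"wx":-0.09,"wy":-0.0,"wz":0.0},{"dx":0.05,"dy":0.06,"dz":0.97,"wx":-0.09,"wy":-0.0,"wz":0.0}]
```

Emit:
{"op": "servo_tool", "data": {"steps": [{"dx": 0.05, "dy": 0.14, "dz": 0.96, "wx": -0.1, "wy": 0, "wz": 0}, {"dx": 0.05, "dy": 0.13, "dz": 0.96, "wx": -0.1, "wy": 0, "wz": 0}, {"dx": 0.05, "dy": 0.12, "dz": 0.96, "wx": -0.1, "wy": 0, "wz": 0}, {"dx": 0.05, "dy": 0.12, "dz": 0.96, "wx": -0.1, "wy": 0, "wz": 0}, {"dx": 0.05, "dy": 0.11, "dz": 0.96, "wx": -0.1, "wy": 0, "wz": 0}, {"dx": 0.05, "dy": 0.1, "dz": 0.96, "wx": -0.1, "wy": 0, "wz": 0}, {"dx": 0.05, "dy": 0.09, "dz": 0.96, "wx": -0.1, "wy": 0, "wz": 0}, {"dx": 0.05, "dy": 0.09, "dz": 0.97, "wx": -0.1, "wy": 0, "wz": 0}]}}

```text
time_s: 4.58
tool_pos: [0.4565, 0.0347, 0.2763]
eef_rot: [0.496, 0.504, -0.495, 0.505]
contact_force: [0.0, 0.3, 0.5]
opening: 0.093
```

Emit:
{"op": "servo_tool", "data": {"steps": [{"dx": 0.05, "dy": 0.08, "dz": 0.97, "wx": -0.1, "wy": 0, "wz": 0}, {"dx": 0.05, "dy": 0.07, "dz": 0.97, "wx": -0.1, "wy": 0, "wz": 0}, {"dx": 0.05, "dy": 0.07, "dz": 0.97, "wx": -0.1, "wy": 0, "wz": 0}, {"dx": 0.05, "dy": 0.06, "dz": 0.97, "wx": -0.1, "wy": 0, "wz": 0}, {"dx": 0, "dy": 0, "dz": 0.3, "wx": 0, "wy": 0, "wz": 0}, {"dx": 0, "dy": 0, "dz": 0, "wx": 0, "wy": 0, "wz": 0}, {"dx": 0, "dy": 0, "dz": 0, "wx": 0, "wy": 0, "wz": 0}]}}

```text
time_s: 5.17
tool_pos: [0.462, -0.1155, 0.2712]
eef_rot: [0.491, 0.505, -0.494, 0.509]
contact_force: [-0.3, 1.0, -0.3]
opening: 0.093
```

```bash
python3 - <<'E'
from plant import arm
from h import *
s,p,R=now(arm);print(p,s['joint_positions'].round(2),s['qvel'].round(2));print(R.round(3))
im,d=arm.get_image("wrist");cv2.imwrite("pics/w3.png",im[:,:,::-1]);np.savez("pics/w3.npz",d=d,p=s['tool_pos'],q=s['eef_rot'])
cal=calib("wrist",arm,s);P=cloud(d,cal)
for nm,x0,x1,z0,z1 in[("tall",.44,.495,.15,.17),("short",.50,.56,.112,.13)]:
    k=(P[...,0]>x0)&(P[...,0]<x1)&(P[...,1]>-.12)&(P[...,1]<.02)&(P[...,2]>z0)&(P[...,2]<z1);k[320:]=0
    t=P[k];print(nm,len(t))
    if len(t)>5: print(cv2.minAreaRect((t[:,:2]*1000).astype(np.float32)),np.median(t[:,2]),t.min(0),t.max(0))
E
```

```text
[ 0.46202662 -0.11550087  0.27117521] [ 0.57  0.27 -0.55  2.07  0.2   0.85 -0.08] [ 0.03 -0.01  0.01  0.   -0.   -0.    0.01]
[[ 0.001  1.     0.029]
 [-0.007  0.029 -1.   ]
 [-1.     0.001  0.007]]
tall 1542
((466.81610107421875, -47.10783386230469), (10.097291946411133, 79.60337829589844), 2.5010197162628174) 0.1596687355951375 [ 0.46028368 -0.08681296  0.15026872] [ 0.4732501  -0.0074358   0.16218448]
short 1355
((529.0216674804688, -47.678104400634766), (10.823836326599121, 80.22586059570312), 2.2251999378204346) 0.12146558198803319 [ 0.52226576 -0.08770005  0.11205743] [ 0.53555736 -0.00759479  0.12429822]
```

View pics/w3.png

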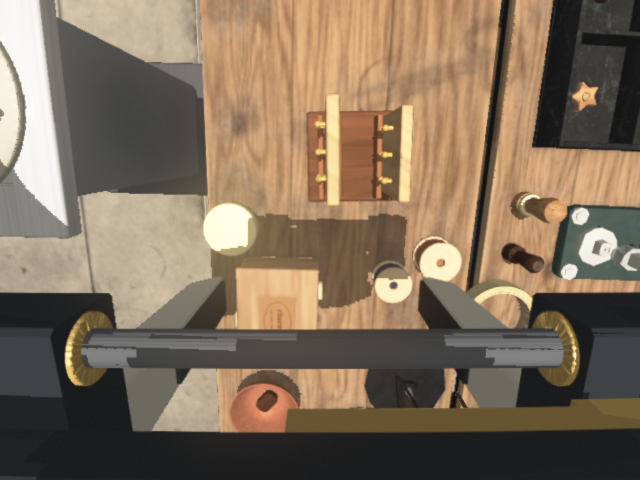

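```bash
python3 - <<'E'
from plant import arm
from h import *
s,p,R=now(arm);print(p)
show(rows(p,R,[([.4668,-.0471,.20],rotz_tool(np.radians(2.4)))],lim=.8))
E
```

```text
[ 0.46199887 -0.11509359  0.27117958]
[{"dx":0.47,"dy":0.05,"dz":-0.46,"wx":-0.03,"wy":0.02,"wz":-0.0},{"dx":0.47,"dy":0.05,"dz":-0.45,"wx":-0.03,"wy":0.02,"wz":-0.0},{"dx":0.47,"dy":0.05,"dz":-0.45,"wx":-0.03,"wy":0.02,"wz":-0.0},{"dx":0.47,"dy":0.05,"dz":-0.45,"wx":-0.03,"wy":0.02,"wz":-0.0},{"dx":0.47,"dy":0.05,"dz":-0.45,"wx":-0.03,"wy":0.02,"wz":-0.0}]
```

Emit:
{"op": "servo_tool", "data": {"steps": [{"dx": 0.47, "dy": 0.05, "dz": -0.46, "wx": -0.03, "wy": 0.02, "wz": 0}, {"dx": 0.47, "dy": 0.05, "dz": -0.45, "wx": -0.03, "wy": 0.02, "wz": 0}, {"dx": 0.47, "dy": 0.05, "dz": -0.45, "wx": -0.03, "wy": 0.02, "wz": 0}, {"dx": 0.47, "dy": 0.05, "dz": -0.45, "wx": -0.03, "wy": 0.02, "wz": 0}, {"dx": 0.47, "dy": 0.05, "dz": -0.45, "wx": -0.03, "wy": 0.02, "wz": 0}, {"dx": 0, "dy": 0, "dz": 0, "wx": 0, "wy": 0, "wz": 0}, {"dx": 0, "dy": 0, "dz": 0, "wx": 0, "wy": 0, "wz": 0}], "jaw": 0.45, "force": 60}}

```text
time_s: 5.8
tool_pos: [0.4668, -0.0368, 0.2004]
eef_rot: [0.489, 0.512, -0.485, 0.513]
contact_force: [0.0, 0.8, -1.1]
opening: 0.0512
```

```bash
python3 - <<'E'
from plant import arm
from h import *
s,p,R=now(arm);print(p,s['opening'],s['contact_force'])
show(rows(p,R,[([.4668,-.0471,.115],rotz_tool(np.radians(2.4)))],lim=.6))
E
```

```text
[ 0.46680854 -0.03680192  0.20040466] 0.051175696086463066 [ 0.04946317  0.8481922  -1.09888876]
[{"dx":0.57,"dy":-0.01,"dz":0.07,"wx":0.02,"wy":-0.01,"wz":-0.01},{"dx":0.57,"dy":-0.01,"dz":0.07,"wx":0.02,"wy":-0.01,"wz":-0.01},{"dx":0.57,"dy":-0.01,"dz":0.07,"wx":0.02,"wy":-0.01,"wz":-0.01},{"dx":0.57,"dy":-0.0,"dz":0.07,"wx":0.02,"wy":-0.01,"wz":-0.01},{"dx":0.57,"dy":-0.0,"dz":0.07,"wx":0.02,"wy":-0.01,"wz":-0.01}]
```

Emit:
{"op": "servo_tool", "data": {"steps": [{"dx": 0.1, "dy": 0, "dz": 0.2, "wx": 0, "wy": 0, "wz": 0}, {"dx": 0.5, "dy": 0, "dz": 0.1, "wx": 0.02, "wy": 0, "wz": 0}, {"dx": 0.5, "dy": 0, "dz": 0.03, "wx": 0.02, "wy": 0, "wz": 0}, {"dx": 0.5, "dy": 0, "dz": 0, "wx": 0, "wy": 0, "wz": 0}, {"dx": 0.4, "dy": 0, "dz": 0, "wx": 0, "wy": 0, "wz": 0}, {"dx": 0.2, "dy": 0, "dz": 0, "wx": 0, "wy": 0, "wz": 0}, {"dx": 0, "dy": 0, "dz": 0, "wx": 0, "wy": 0, "wz": 0}]}}

```text
time_s: 6.38
tool_pos: [0.4707, -0.0515, 0.1369]
eef_rot: [0.491, 0.508, -0.485, 0.515]
contact_force: [-0.1, 0.4, -0.1]
opening: 0.0419
```

```bash
python3 - <<'E'
from plant import arm
from h import *
s,p,R=now(arm);print(p,s['opening'],s['contact_force'])
show(rows(p,R,[([.4668,-.0471,.115],rotz_tool(np.radians(2.4)))],lim=.4))
E
```

```text
[ 0.47065073 -0.051497    0.13686701] 0.041945754158479925 [-0.07430177  0.43841507 -0.06844229]
[{"dx":0.36,"dy":-0.07,"dz":-0.08,"wx":0.02,"wy":0.01,"wz":-0.08},{"dx":0.36,"dy":-0.06,"dz":-0.08,"wx":0.02,"wy":0.01,"wz":-0.08}]
```

Emit:
{"op": "servo_tool", "data": {"steps": [{"dx": 0.2, "dy": -0.06, "dz": -0.06, "wx": 0.01, "wy": 0.01, "wz": -0.05}, {"dx": 0.2, "dy": -0.04, "dz": -0.05, "wx": 0.01, "wy": 0.01, "wz": -0.05}, {"dx": 0.2, "dy": -0.03, "dz": -0.03, "wx": 0.01, "wy": 0, "wz": -0.03}, {"dx": 0.1, "dy": 0, "dz": 0, "wx": 0, "wy": 0, "wz": 0}, {"dx": 0, "dy": 0, "dz": 0, "wx": 0, "wy": 0, "wz": 0}, {"dx": 0, "dy": 0, "dz": 0, "wx": 0, "wy": 0, "wz": 0}]}}

```text
time_s: 6.88
tool_pos: [0.4677, -0.0484, 0.116]
eef_rot: [0.49, 0.509, -0.489, 0.512]
contact_force: [0.7, 0.4, -0.2]
opening: 0.0417
```

```bash
python3 - <<'E'
from plant import arm
from h import *
s,p,R=now(arm);print(p,s['opening'],s['contact_force'],s['qvel'].round(3))
show(rows(p,R,[([.4668,-.0471,.115],rotz_tool(np.radians(2.4)))],lim=.4))
E
```

```text
[ 0.46767087 -0.04844298  0.11603581] 0.04166876345081757 [ 0.68515827  0.36149806 -0.20034563] [-0.004  0.006  0.002  0.001  0.004 -0.003 -0.002]
[{"dx":0.03,"dy":-0.03,"dz":-0.05,"wx":-0.01,"wy":0.01,"wz":-0.05}]
```

Emit:
{"op": "servo_tool", "data": {"steps": [{"dx": 0.04, "dy": -0.04, "dz": -0.06, "wx": -0.01, "wy": 0.01, "wz": -0.06}, {"dx": 0, "dy": 0, "dz": 0, "wx": 0, "wy": 0, "wz": 0}, {"dx": 0, "dy": 0, "dz": 0, "wx": 0, "wy": 0, "wz": 0}]}}

```text
time_s: 7.13
tool_pos: [0.4665, -0.0463, 0.1151]
eef_rot: [0.489, 0.511, -0.489, 0.51]
contact_force: [0.3, 0.1, -0.5]
opening: 0.0419
```

```bash
python3 - <<'E'
from plant import arm
from h import *
s,p,R=now(arm);print(p,s['opening'],s['contact_force'],s['qvel'].round(3))
show(rows(p,R,[([.4668,-.0471,.115],rotz_tool(np.radians(2.4)))],lim=.4))
E
```

```text
[ 0.46654873 -0.0463267   0.1150857 ] 0.041862450485959796 [ 0.25251658  0.07541754 -0.49251654] [-0.004  0.002 -0.007 -0.002 -0.002  0.003  0.002]
[{"dx":0.0,"dy":0.01,"dz":0.03,"wx":0.01,"wy":0.0,"wz":0.01}]
```

Emit:
{"op": "servo_tool", "data": {"steps": [{"dx": 0, "dy": 0, "dz": 0.02, "wx": 0, "wy": 0, "wz": 0}, {"dx": 0, "dy": 0, "dz": 0, "wx": 0, "wy": 0, "wz": 0}, {"dx": 0, "dy": 0, "dz": 0, "wx": 0, "wy": 0, "wz": 0}, {"dx": 0, "dy": 0, "dz": 0, "wx": 0, "wy": 0, "wz": 0}, {"dx": 0, "dy": 0, "dz": 0, "wx": 0, "wy": 0, "wz": 0}, {"dx": 0, "dy": 0, "dz": 0, "wx": 0, "wy": 0, "wz": 0}, {"dx": 0, "dy": 0, "dz": 0, "wx": 0, "wy": 0, "wz": 0}, {"dx": 0, "dy": 0, "dz": 0, "wx": 0, "wy": 0, "wz": 0}], "jaw": 0, "force": 50}}

```text
time_s: 7.8
tool_pos: [0.4668, -0.0472, 0.1155]
eef_rot: [0.489, 0.51, -0.489, 0.511]
contact_force: [0.7, -0.5, 0.4]
opening: 0.0099
```

Emit:
{"op": "servo_tool", "data": {"steps": [{"dx": -0.2, "dy": 0, "dz": 0, "wx": 0, "wy": 0, "wz": 0}, {"dx": -0.4, "dy": 0, "dz": 0, "wx": 0, "wy": 0, "wz": 0}, {"dx": -0.6, "dy": 0, "dz": 0, "wx": 0, "wy": 0, "wz": 0}, {"dx": -0.8, "dy": 0, "dz": 0, "wx": 0, "wy": 0, "wz": 0}, {"dx": -0.8, "dy": 0, "dz": 0, "wx": 0, "wy": 0, "wz": 0}, {"dx": -0.8, "dy": 0, "dz": 0, "wx": 0, "wy": 0, "wz": 0}, {"dx": -0.8, "dy": 0, "dz": 0, "wx": 0, "wy": 0, "wz": 0}, {"dx": -0.6, "dy": 0, "dz": 0, "wx": 0, "wy": 0, "wz": 0}]}}

```text
time_s: 8.47
tool_pos: [0.4645, -0.0456, 0.2707]
eef_rot: [0.487, 0.514, -0.489, 0.509]
contact_force: [-0.7, 0.6, -1.0]
opening: 0.0098
```

```bash
python3 - <<'E'
from plant import arm
from h import *
s,p,R=now(arm);print(p,s['opening'],s['contact_force'],s['qvel'].round(3))
B=Ro.from_euler('z',np.radians(-4.0))*Ro.from_euler('y',.35);M=B.as_matrix();o=np.array([.4549,.3023,.022])
def tcp(zf,x=-.005,y=0): return o+M@np.array([x,y,zf+.1055])
for zf in(.08,.04,.026,0): print(zf,tcp(zf).round(4))
D=rotz_tool(np.radians(-4.0),.35)
show(rows(p,R,[([.455,.06,.28],rotz_tool(0,0)),(tcp(.085,-.006),D)],lim=.9,rl=.8))
im,d=arm.get_image("side");cv2.imwrite("pics/s1.png",im[:,:,::-1])
E
```

```text
[ 0.46453833 -0.04556406  0.27065858] 0.009779622873414006 [-0.65401464  0.60464817 -1.04783716] [ 0.168 -0.289 -0.109 -0.291 -0.28   0.53   0.295]
0.08 [0.5137 0.2982 0.198 ]
0.04 [0.5    0.2991 0.1604]
0.026 [0.4952 0.2995 0.1472]
0 [0.4863 0.3001 0.1228]
[{"dx":-0.07,"dy":-0.04,"dz":-0.88,"wx":0.13,"wy":-0.01,"wz":0.02},{"dx":-0.08,"dy":-0.05,"dz":-0.88,"wx":0.13,"wy":-0.01,"wz":0.02},{"dx":-0.08,"dy":-0.06,"dz":-0.88,"wx":0.13,"wy":-0.01,"wz":0.02},{"dx":-0.08,"dy":-0.07,"dz":-0.88,"wx":0.13,"wy":-0.01,"wz":0.02},{"dx":0.26,"dy":0.2,"dz":-0.79,"wx":0.08,"wy":0.01,"wz":-0.4},{"dx":0.25,"dy":0.2,"dz":-0.79,"wx":0.08,"wy":0.01,"wz":-0.4},{"dx":0.24,"dy":0.2,"dz":-0.8,"wx":0.08,"wy":0.01,"wz":-0.4},{"dx":0.24,"dy":0.21,"dz":-0.8,"wx":0.08,"wy":0.01,"wz":-0.4}]
[{"dx":0.23,"dy":0.21,"dz":-0.8,"wx":0.08,"wy":0.01,"wz":-0.4},{"dx":0.23,"dy":0.21,"dz":-0.8,"wx":0.08,"wy":0.01,"wz":-0.4},{"dx":0.22,"dy":0.22,"dz":-0.8,"wx":0.08,"wy":0.01,"wz":-0.4},{"dx":0.21,"dy":0.22,"dz":-0.8,"wx":0.08,"wy":0.01,"wz":-0.4},{"dx":0.21,"dy":0.22,"dz":-0.8,"wx":0.08,"wy":0.01,"wz":-0.4},{"dx":0.2,"dy":0.22,"dz":-0.8,"wx":0.08,"wy":0.01,"wz":-0.4}]
```

View pics/s1.png

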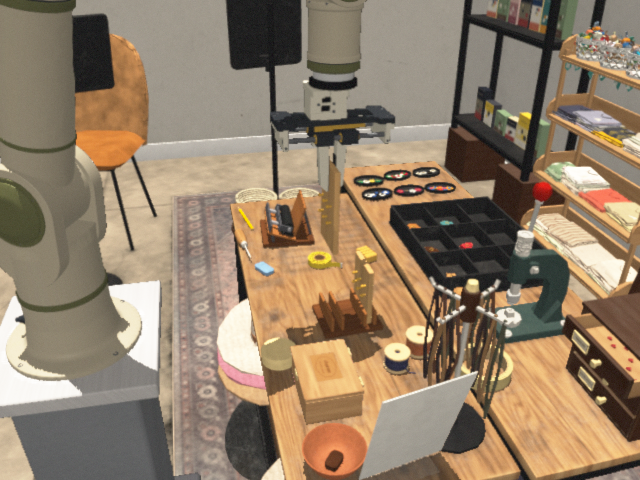

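Emit:
{"op": "servo_tool", "data": {"steps": [{"dx": 0, "dy": -0.04, "dz": -0.6, "wx": 0.13, "wy": 0, "wz": 0.02}, {"dx": -0.05, "dy": -0.05, "dz": -0.88, "wx": 0.13, "wy": 0, "wz": 0.02}, {"dx": -0.05, "dy": -0.06, "dz": -0.88, "wx": 0.13, "wy": 0, "wz": 0.02}, {"dx": 0, "dy": 0, "dz": -0.88, "wx": 0.13, "wy": 0, "wz": 0}, {"dx": 0, "dy": 0.1, "dz": -0.88, "wx": 0.08, "wy": 0, "wz": -0.4}, {"dx": 0, "dy": 0.1, "dz": -0.88, "wx": 0.08, "wy": 0, "wz": -0.4}, {"dx": 0, "dy": 0.15, "dz": -0.85, "wx": 0.08, "wy": 0, "wz": -0.4}, {"dx": 0, "dy": 0.15, "dz": -0.8, "wx": 0.08, "wy": 0, "wz": -0.4}]}}

```text
time_s: 9.18
tool_pos: [0.472, 0.1544, 0.2798]
eef_rot: [-0.474, -0.522, 0.545, -0.455]
contact_force: [-0.4, -0.4, -1.5]
opening: 0.0094
```

```bash
cat > tgt.py <<'E'
from plant import arm
from h import *
import sys
B=Ro.from_euler('z',np.radians(-4.0))*Ro.from_euler('y',.35);M=B.as_matrix();o=np.array([.4549,.3023,.022])
D=rotz_tool(np.radians(-4.0),.35)
def tcp(zf,x=-.005,y=0): return o+M@np.array([x,y,zf+.1055])
def loc():
    s,p,R=now(arm);l=M.T@(p-o);l[2]-=.1055
    e=np.degrees(Ro.from_matrix(R.T@D).as_rotvec())
    print("t",round(s['time_s'],2),"board foot in cradle mm",(l*1000).round(1),"rot err deg",e.round(2),"F cradle",(M.T@s['contact_force']).round(1),"mom",(M.T@s['moment']).round(2),"open",round(s['opening'],4),"qv",abs(s['qvel']).max().round(3))
    return s,p,R
E
python3 - <<'E'
from tgt import *
s,p,R=loc();print(p,s['joint_positions'].round(2))
show(rows(p,R,[(tcp(.095,-.009),D)],lim=.8,rl=.6))
E
```

```text
t 9.18 board foot in cradle mm [ -62.7 -146.3  146.1] rot err deg [  1.48   0.74 -12.14] F cradle [ 0.1 -0.4 -1.5] mom [-0.04 -0.29 -0.05] open 0.0094 qv 0.534
[0.47200557 0.154439   0.27980954] [ 0.08  0.37 -0.64  1.93  0.17  1.04 -0.68]
[{"dx":0.28,"dy":0.22,"dz":-0.69,"wx":0.04,"wy":0.02,"wz":-0.35},{"dx":0.28,"dy":0.22,"dz":-0.69,"wx":0.04,"wy":0.02,"wz":-0.35},{"dx":0.27,"dy":0.23,"dz":-0.69,"wx":0.04,"wy":0.02,"wz":-0.35},{"dx":0.27,"dy":0.23,"dz":-0.69,"wx":0.04,"wy":0.02,"wz":-0.35},{"dx":0.26,"dy":0.24,"dz":-0.7,"wx":0.04,"wy":0.02,"wz":-0.35},{"dx":0.26,"dy":0.25,"dz":-0.7,"wx":0.04,"wy":0.02,"wz":-0.35},{"dx":0.25,"dy":0.25,"dz":-0.7,"wx":0.04,"wy":0.02,"wz":-0.35}]
```

Emit:
{"op": "servo_tool", "data": {"steps": [{"dx": 0.1, "dy": 0.22, "dz": -0.69, "wx": 0.04, "wy": 0.02, "wz": -0.4}, {"dx": 0.1, "dy": 0.22, "dz": -0.69, "wx": 0.04, "wy": 0.02, "wz": -0.4}, {"dx": 0.1, "dy": 0.23, "dz": -0.69, "wx": 0.04, "wy": 0.02, "wz": -0.4}, {"dx": 0.1, "dy": 0.23, "dz": -0.69, "wx": 0.04, "wy": 0.02, "wz": -0.4}, {"dx": 0.15, "dy": 0.24, "dz": -0.6, "wx": 0.04, "wy": 0.02, "wz": -0.35}, {"dx": 0.15, "dy": 0.2, "dz": -0.5, "wx": 0.04, "wy": 0.02, "wz": -0.3}, {"dx": 0.1, "dy": 0.1, "dz": -0.3, "wx": 0.04, "wy": 0.02, "wz": -0.1}, {"dx": 0, "dy": 0, "dz": -0.1, "wx": 0, "wy": 0, "wz": 0}]}}

```text
time_s: 9.85
tool_pos: [0.514, 0.2911, 0.2429]
eef_rot: [-0.421, -0.568, 0.594, -0.384]
contact_force: [0.5, -0.4, -1.2]
opening: 0.0098
```

```bash
python3 - <<'E'
from tgt import *
s,p,R=loc();print(p,s['joint_positions'].round(2))
show(rows(p,R,[(tcp(.095,-.009),D)],lim=.8,rl=.6))
E
```

```text
t 9.85 board foot in cradle mm [-19.6  -7.  122.5] rot err deg [0.3  0.13 0.52] F cradle [ 0.9 -0.4 -1. ] mom [-0.03 -0.53 -0.02] open 0.0098 qv 0.055
[0.51403647 0.29114426 0.24294609] [-0.11  0.63 -0.63  1.65  0.12  1.24 -0.82]
[{"dx":0.46,"dy":0.18,"dz":-0.12,"wx":0.03,"wy":0.01,"wz":0.05},{"dx":0.46,"dy":0.18,"dz":-0.12,"wx":0.03,"wy":0.01,"wz":0.05}]
```

Emit:
{"op": "servo_tool", "data": {"steps": [{"dx": 0.2, "dy": 0.1, "dz": -0.1, "wx": 0.03, "wy": 0.01, "wz": 0.05}, {"dx": 0.25, "dy": 0.1, "dz": -0.08, "wx": 0.03, "wy": 0.01, "wz": 0.05}, {"dx": 0.25, "dy": 0.1, "dz": -0.05, "wx": 0, "wy": 0, "wz": 0}, {"dx": 0.1, "dy": 0.05, "dz": 0, "wx": 0, "wy": 0, "wz": 0}, {"dx": 0, "dy": 0, "dz": 0, "wx": 0, "wy": 0, "wz": 0}]}}

```text
time_s: 10.27
tool_pos: [0.5147, 0.2962, 0.2151]
eef_rot: [-0.426, -0.564, 0.593, -0.386]
contact_force: [1.0, -0.1, -1.7]
opening: 0.0098
```

```bash
python3 - <<'E'
from tgt import *
s,p,R=loc()
show(rows(p,R,[(tcp(.07,-.008),D)],lim=.3,rl=.6))
im,d=arm.get_image("wrist");cv2.imwrite("pics/w4.png",im[:,:,::-1]);np.savez("pics/w4.npz",d=d,p=s['tool_pos'],q=s['eef_rot'])
im,d=arm.get_image("scene");cv2.imwrite("pics/sc4.png",cv2.resize(im[230:400,160:340,::-1],None,fx=4,fy=3.5,interpolation=2));
E
```

```text
t 10.27 board foot in cradle mm [-9.8 -1.9 96.5] rot err deg [-0.02  0.12 -0.17] F cradle [ 1.5  0.  -1.3] mom [-0.1  -0.54 -0.07] open 0.0098 qv 0.016
[{"dx":0.29,"dy":0.02,"dz":-0.02,"wx":-0.0,"wy":0.01,"wz":-0.01},{"dx":0.29,"dy":0.02,"dz":-0.02,"wx":-0.0,"wy":0.01,"wz":-0.01},{"dx":0.29,"dy":0.02,"dz":-0.02,"wx":-0.0,"wy":0.01,"wz":-0.01}]
```

View pics/w4.png

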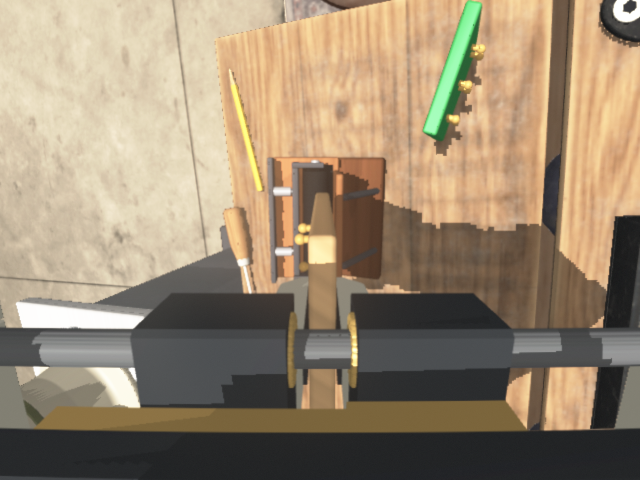

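View pics/sc4.png

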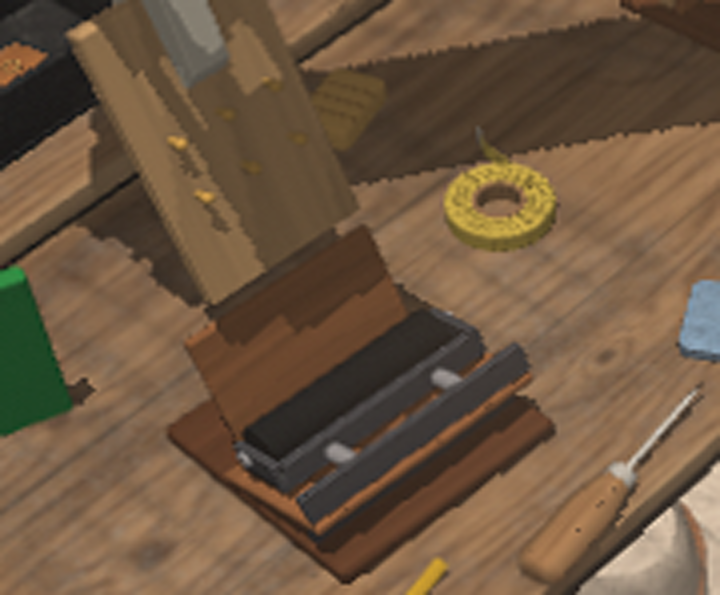

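```bash
python3 - <<'E'
from tgt import *
s,p,R=loc();l=M.T@(p-o);l[2]-=.1055
cal=calib("scene",arm)
def pr(X): u=proj([o+M@np.array(x) for x in X],cal);return np.c_[(u[:,0]-160)*4,(u[:,1]-230)*3.5].round(0)
print("backrest top front L,R (+y,-y)",pr([[0,.05,.075],[0,-.05,.075]]).tolist())
x,y,z=l
print("foot front corners",pr([[x-.005,y+.04,z],[x-.005,y-.04,z]]).tolist())
print("per mm y",pr([[x-.005,y+.041,z]]).tolist())
E
```

```text
t 10.37 board foot in cradle mm [-9.8 -1.6 97.2] rot err deg [-0.02  0.09 -0.19] F cradle [ 0.3 -0.3 -1.2] mom [-0.07 -0.51  0.03] open 0.0095 qv 0.013
backrest top front L,R (+y,-y) [[189.0, 345.0], [371.0, 226.0]]
foot front corners [[212.0, 306.0], [361.0, 208.0]]
per mm y [[211.0, 307.0]]
```

Emit:
{"op": "servo_tool", "data": {"steps": [{"dx": 0.25, "dy": 0.02, "dz": -0.03, "wx": 0, "wy": 0, "wz": -0.01}, {"dx": 0.3, "dy": 0.02, "dz": -0.02, "wx": 0, "wy": 0.01, "wz": -0.01}, {"dx": 0.3, "dy": 0.02, "dz": -0.02, "wx": 0, "wy": 0.01, "wz": -0.01}, {"dx": 0.3, "dy": 0.02, "dz": 0, "wx": 0, "wy": 0, "wz": 0}, {"dx": 0.15, "dy": 0, "dz": 0, "wx": 0, "wy": 0, "wz": 0}, {"dx": 0, "dy": 0, "dz": 0, "wx": 0, "wy": 0, "wz": 0}]}}

```text
time_s: 10.87
tool_pos: [0.5032, 0.2989, 0.1753]
eef_rot: [-0.426, -0.564, 0.593, -0.385]
contact_force: [-0.0, -0.9, -1.3]
opening: 0.0098
```

```bash
python3 - <<'E'
from tgt import *
s,p,R=loc()
show(rows(p,R,[(tcp(.04,-.005),D)],lim=.3,rl=.6))
E
```

```text
t 10.87 board foot in cradle mm [-7.  -0.1 55.1] rot err deg [-0.07 -0.06 -0.12] F cradle [ 0.5 -0.9 -1.2] mom [-0.04 -0.44 -0.1 ] open 0.0098 qv 0.007
[{"dx":0.25,"dy":0.03,"dz":-0.0,"wx":-0.01,"wy":-0.01,"wz":-0.01},{"dx":0.25,"dy":0.03,"dz":-0.0,"wx":-0.01,"wy":-0.01,"wz":-0.01}]
```

Emit:
{"op": "servo_tool", "data": {"steps": [{"dx": 0.15, "dy": 0.05, "dz": 0, "wx": 0, "wy": 0, "wz": 0}, {"dx": 0.15, "dy": 0.03, "dz": 0, "wx": 0, "wy": 0, "wz": 0}, {"dx": 0.1, "dy": 0.03, "dz": 0, "wx": 0, "wy": 0, "wz": 0}, {"dx": 0, "dy": 0.02, "dz": 0, "wx": 0, "wy": 0, "wz": 0}]}}

```text
time_s: 11.2
tool_pos: [0.5017, 0.2992, 0.1613]
eef_rot: [-0.426, -0.565, 0.593, -0.384]
contact_force: [-1.6, 0.9, 0.1]
opening: 0.0101
```

```bash
python3 - <<'E'
from tgt import *
s,p,R=loc()
E
```

```text
t 11.2 board foot in cradle mm [-3.7  0.2 41.5] rot err deg [-0.04 -0.04  0.  ] F cradle [-1.6  0.8 -0.5] mom [-0.11  0.32 -0.01] open 0.0101 qv 0.018
```

Emit:
{"op": "servo_tool", "data": {"steps": [{"dx": 0.12, "dy": 0, "dz": 0, "wx": 0, "wy": 0, "wz": 0}, {"dx": 0.15, "dy": 0, "dz": 0, "wx": 0, "wy": 0, "wz": 0}, {"dx": 0.15, "dy": 0, "dz": 0, "wx": 0, "wy": 0, "wz": 0}]}}

```text
time_s: 11.45
tool_pos: [0.4974, 0.3, 0.1495]
eef_rot: [-0.426, -0.565, 0.593, -0.384]
contact_force: [0.5, 0.3, 0.0]
opening: 0.0098
```

```bash
python3 - <<'E'
from tgt import *
s,p,R=loc()
E
```

```text
t 11.45 board foot in cradle mm [-3.8  0.7 28.9] rot err deg [-0.04 -0.09 -0.03] F cradle [0.5 0.3 0.2] mom [-0.08 -0.   -0.01] open 0.0098 qv 0.125
```

Emit:
{"op": "servo_tool", "data": {"steps": [{"dx": 0.08, "dy": 0, "dz": 0.01, "wx": 0, "wy": 0.01, "wz": 0}, {"dx": 0.1, "dy": 0, "dz": 0.01, "wx": 0, "wy": 0.01, "wz": 0}]}}

```text
time_s: 11.62
tool_pos: [0.4957, 0.3, 0.1448]
eef_rot: [-0.427, -0.565, 0.592, -0.384]
contact_force: [0.4, -2.1, 16.4]
opening: 0.0097
```

```bash
python3 - <<'E'
from tgt import *
s,p,R=loc()
E
```

```text
t 11.62 board foot in cradle mm [-3.7  0.5 23.9] rot err deg [-0.03 -0.22 -0.08] F cradle [-5.1 -2.  15.6] mom [-0.83  1.01  0.01] open 0.0097 qv 0.086
```

Emit:
{"op": "servo_tool", "data": {"steps": [{"dx": 0.1, "dy": 0, "dz": 0, "wx": 0, "wy": 0, "wz": 0}, {"dx": 0.1, "dy": 0, "dz": 0, "wx": 0, "wy": 0, "wz": 0}]}}

```text
time_s: 11.78
tool_pos: [0.4943, 0.3001, 0.1413]
eef_rot: [-0.427, -0.565, 0.592, -0.384]
contact_force: [0.2, -2.4, 10.4]
opening: 0.01
```

```bash
python3 - <<'E'
from tgt import *
s,p,R=loc()
E
```

```text
t 11.78 board foot in cradle mm [-3.9  0.6 20. ] rot err deg [-0.05 -0.23 -0.17] F cradle [-3.3 -2.4  9.9] mom [-0.84  0.79  0.01] open 0.01 qv 0.061
```

Emit:
{"op": "servo_tool", "data": {"steps": [{"dx": 0.1, "dy": 0, "dz": 0, "wx": 0, "wy": 0.02, "wz": 0}, {"dx": 0.1, "dy": 0, "dz": 0, "wx": 0, "wy": 0, "wz": 0}, {"dx": 0.1, "dy": 0, "dz": 0, "wx": 0, "wy": 0, "wz": 0}]}}

```text
time_s: 12.03
tool_pos: [0.4918, 0.3, 0.1352]
eef_rot: [-0.429, -0.565, 0.591, -0.384]
contact_force: [-0.6, -1.7, 6.8]
opening: 0.0102
```

```bash
python3 - <<'E'
from tgt import *
s,p,R=loc()
E
```

```text
t 12.03 board foot in cradle mm [-4.1  0.3 13.5] rot err deg [-0.08 -0.32 -0.28] F cradle [-2.8 -1.7  6.3] mom [-0.52  0.49  0.  ] open 0.0102 qv 0.067
```

Emit:
{"op": "servo_tool", "data": {"steps": [{"dx": 0.1, "dy": 0, "dz": 0, "wx": 0, "wy": -0.05, "wz": -0.03}, {"dx": 0.1, "dy": 0, "dz": 0, "wx": 0, "wy": -0.04, "wz": -0.03}, {"dx": 0.1, "dy": 0, "dz": 0, "wx": 0, "wy": 0, "wz": 0}]}}

```text
time_s: 12.28
tool_pos: [0.4898, 0.3008, 0.1287]
eef_rot: [-0.426, -0.564, 0.593, -0.385]
contact_force: [-0.8, -2.5, 6.7]
opening: 0.0098
```

```bash
python3 - <<'E'
from tgt import *
s,p,R=loc()
E
```

```text
t 12.28 board foot in cradle mm [-3.8  0.9  6.7] rot err deg [-0.1   0.04 -0.14] F cradle [-2.9 -2.5  6.1] mom [-0.59  0.62  0.02] open 0.0098 qv 0.073
```

Emit:
{"op": "servo_tool", "data": {"steps": [{"dx": 0.08, "dy": 0, "dz": 0.02, "wx": 0, "wy": 0, "wz": -0.01}, {"dx": 0.08, "dy": 0, "dz": 0.02, "wx": 0, "wy": 0, "wz": 0}]}}

```text
time_s: 12.45
tool_pos: [0.4885, 0.3006, 0.1254]
eef_rot: [-0.427, -0.564, 0.593, -0.385]
contact_force: [-0.8, 0.8, 7.0]
opening: 0.0099
```

```bash
python3 - <<'E'
from tgt import *
s,p,R=loc()
E
```

```text
t 12.45 board foot in cradle mm [-3.9  0.6  3.1] rot err deg [-0.09 -0.05 -0.17] F cradle [-3.2  0.8  6.2] mom [-0.03  0.58  0.02] open 0.0099 qv 0.063
```

Emit:
{"op": "servo_tool", "data": {"steps": [{"dx": 0.07, "dy": 0, "dz": 0, "wx": 0, "wy": 0, "wz": 0}]}}

```text
time_s: 12.53
tool_pos: [0.4879, 0.3008, 0.124]
eef_rot: [-0.427, -0.564, 0.593, -0.385]
contact_force: [0.9, -2.7, 6.7]
opening: 0.0097
```

Emit:
{"op": "servo_tool", "data": {"steps": [{"dx": 0.07, "dy": 0, "dz": 0, "wx": 0, "wy": 0, "wz": 0}]}}

```text
time_s: 12.62
tool_pos: [0.4876, 0.3008, 0.1228]
eef_rot: [-0.427, -0.564, 0.593, -0.385]
contact_force: [4.3, -7.1, 28.9]
opening: 0.0097
```

```bash
python3 - <<'E'
from tgt import *
s,p,R=loc()
E
```

```text
t 12.62 board foot in cradle mm [-3.8  0.8  0.4] rot err deg [-0.1  -0.08 -0.24] F cradle [-5.4 -6.8 28.8] mom [-1.47  1.72 -0.01] open 0.0097 qv 0.02
```

Emit:
{"op": "servo_tool", "data": {"steps": [{"dx": 0.03, "dy": 0, "dz": 0.01, "wx": 0, "wy": 0, "wz": 0}]}}

```text
time_s: 12.7
tool_pos: [0.4875, 0.3007, 0.123]
eef_rot: [-0.428, -0.564, 0.592, -0.385]
contact_force: [-0.1, -0.4, 9.1]
opening: 0.0097
```

Emit:
{"op": "servo_tool", "data": {"steps": [{"dx": 0.03, "dy": 0, "dz": 0.01, "wx": 0, "wy": 0, "wz": 0}]}}

```text
time_s: 12.78
tool_pos: [0.4874, 0.3007, 0.123]
eef_rot: [-0.428, -0.564, 0.592, -0.385]
contact_force: [0.7, 0.3, 8.2]
opening: 0.0095
```

```bash
python3 - <<'E'
from tgt import *
s,p,R=loc()
E
```

```text
t 12.78 board foot in cradle mm [-4.1  0.7  0.5] rot err deg [-0.1  -0.13 -0.31] F cradle [-2.2  0.3  7.9] mom [-0.49  0.65  0.05] open 0.0095 qv 0.013
```

Emit:
{"op": "servo_tool", "data": {"steps": [{"dx": 0.05, "dy": 0, "dz": 0.01, "wx": 0, "wy": 0, "wz": 0}]}}

```text
time_s: 12.87
tool_pos: [0.4874, 0.3008, 0.123]
eef_rot: [-0.428, -0.564, 0.592, -0.386]
contact_force: [1.1, -2.6, 19.0]
opening: 0.0098
```

Emit:
{"op": "servo_tool", "data": {"steps": [{"dx": 0.06, "dy": 0, "dz": 0.01, "wx": 0, "wy": 0, "wz": 0}]}}

```text
time_s: 12.95
tool_pos: [0.4873, 0.3008, 0.123]
eef_rot: [-0.429, -0.563, 0.592, -0.386]
contact_force: [1.5, -2.3, 19.6]
opening: 0.0099
```

```bash
python3 - <<'E'
from tgt import *
s,p,R=loc()
E
```

```text
t 12.95 board foot in cradle mm [-4.2  0.8  0.5] rot err deg [-0.11 -0.19 -0.43] F cradle [-5.2 -2.2 19. ] mom [-1.22  1.64  0.04] open 0.0099 qv 0.021
```

Emit:
{"op": "servo_tool", "data": {"steps": [{"dx": 0.06, "dy": 0, "dz": 0.01, "wx": 0, "wy": -0.01, "wz": -0.02}, {"dx": 0.06, "dy": 0, "dz": 0.01, "wx": 0, "wy": -0.01, "wz": -0.02}]}}

```text
time_s: 13.12
tool_pos: [0.4873, 0.3008, 0.123]
eef_rot: [-0.428, -0.563, 0.592, -0.386]
contact_force: [2.0, -2.0, 15.4]
opening: 0.0097
```

Emit:
{"op": "servo_tool", "data": {"steps": [{"dx": 0.065, "dy": 0, "dz": 0.01, "wx": 0, "wy": -0.01, "wz": -0.02}, {"dx": 0.065, "dy": 0, "dz": 0.01, "wx": 0, "wy": -0.01, "wz": -0.02}, {"dx": 0.065, "dy": 0, "dz": 0.01, "wx": 0, "wy": -0.01, "wz": -0.02}]}}

```text
time_s: 13.37
tool_pos: [0.4874, 0.3008, 0.123]
eef_rot: [-0.428, -0.563, 0.592, -0.386]
contact_force: [2.1, -2.9, 18.2]
opening: 0.0096
```

```bash
python3 - <<'E'
from tgt import *
s,p,R=loc()
E
```

```text
t 13.37 board foot in cradle mm [-4.1  0.8  0.5] rot err deg [-0.16 -0.1  -0.35] F cradle [-4.1 -2.7 17.8] mom [-0.94  1.31  0.08] open 0.0096 qv 0.007
```

Emit:
{"op": "servo_tool", "data": {"steps": [{"dx": 0.075, "dy": 0, "dz": 0.01, "wx": 0, "wy": 0, "wz": -0.02}, {"dx": 0.075, "dy": 0, "dz": 0.01, "wx": 0, "wy": 0, "wz": -0.02}, {"dx": 0.075, "dy": 0, "dz": 0.01, "wx": 0, "wy": 0, "wz": -0.02}, {"dx": 0.075, "dy": 0, "dz": 0.01, "wx": 0, "wy": 0, "wz": -0.02}]}}

```text
time_s: 13.7
tool_pos: [0.4874, 0.3008, 0.1229]
eef_rot: [-0.429, -0.564, 0.592, -0.385]
contact_force: [0.9, -4.2, 19.9]
opening: 0.0098
```

Emit:
{"op": "servo_tool", "data": {"steps": [{"dx": 0.075, "dy": 0, "dz": 0.01, "wx": 0, "wy": 0, "wz": -0.02}, {"dx": 0.075, "dy": 0, "dz": 0.01, "wx": 0, "wy": 0, "wz": -0.02}, {"dx": 0.075, "dy": 0, "dz": 0.01, "wx": 0, "wy": 0, "wz": -0.02}, {"dx": 0.075, "dy": 0, "dz": 0.01, "wx": 0, "wy": 0, "wz": -0.02}]}}

```text
time_s: 14.03
tool_pos: [0.4875, 0.3008, 0.1229]
eef_rot: [-0.429, -0.564, 0.592, -0.384]
contact_force: [2.2, -2.2, 20.2]
opening: 0.0094
```

```bash
python3 - <<'E'
from tgt import *
s,p,R=loc()
for n in["wrist","side","scene"]:
    im,d=arm.get_image(n);cv2.imwrite(f"pics/{n}5.png",im[:,:,::-1]);np.savez(f"pics/{n}5.npz",d=d,p=s['tool_pos'],q=s['eef_rot'])
a=cv2.imread("pics/scene5.png")[230:400,160:340];cv2.imwrite("pics/c5.png",cv2.resize(a,None,fx=4,fy=3.5,interpolation=2))
b=cv2.imread("pics/side5.png")[130:260,220:360];cv2.imwrite("pics/c6.png",cv2.resize(b,None,fx=5,fy=4.5,interpolation=2))
E
```

```text
t 14.03 board foot in cradle mm [-4.   0.8  0.5] rot err deg [-0.18 -0.34 -0.32] F cradle [-4.7 -2.  19.7] mom [-1.4   1.48  0.06] open 0.0094 qv 0.005
```

View pics/c5.png

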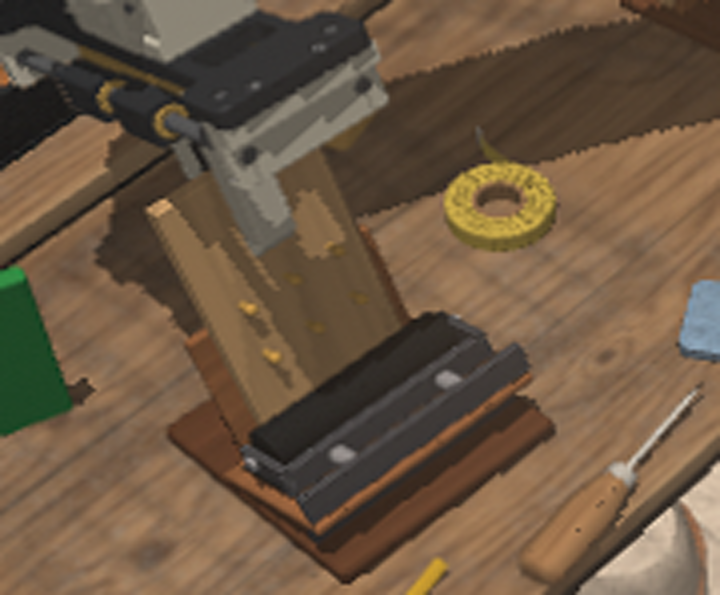

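View pics/c6.png

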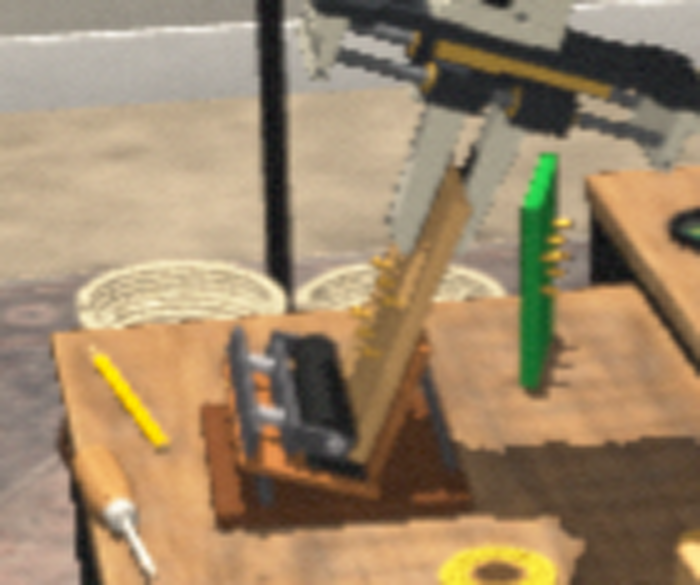

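View pics/wrist5.png

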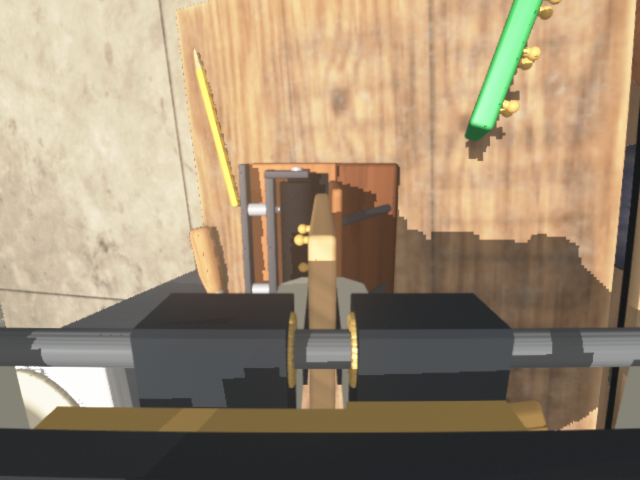

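```bash
python3 - <<'E'
from tgt import *
for n in["scene","side","wrist"]:
    z=np.load(f"pics/{n}5.npz");cal=calib(n,arm,{'tool_pos':z['p'],'eef_rot':z['q']});P=cloud(z['d'],cal)
    if n=="wrist":P[285:]=9
    L=(P-o)@M
    k=(L[...,0]>-.013)&(L[...,0]<.003)&(L[...,2]>.05)&(L[...,2]<.145)&(abs(L[...,1])<.06);q=L[k]
    if n=="scene":
        for a in np.arange(.035,.145,.01):
            r=L[(abs(L[...,2]-a)<.005)&(abs(L[...,1])<.06)&(L[...,0]>-.02)&(L[...,0]<.006)]
            f=r[(abs(r[:,1])<.035)]
            b=r[r[:,0]<-.006];print(n,a.round(3),len(r),"y",np.percentile(b[:,1],[1,99]).round(4),"all y",np.percentile(r[:,1],[.5,99.5]).round(4),"front x",np.median(f[:,0]).round(4))
    else:
        for a in np.arange(.05,.15,.02):
            r=L[(abs(L[...,2]-a)<.01)&(abs(L[...,1])<.06)&(L[...,0]>-.02)&(L[...,0]<.006)]
            if len(r)>10:print(n,a.round(3),len(r),"y",np.percentile(r[:,1],[.5,99.5]).round(4),"x",np.percentile(r[:,0],[1,50,99]).round(4))
E
```

```text
scene 0.035 247 y [-0.0372  0.0404] all y [-0.0478  0.0507] front x -0.0099
scene 0.045 259 y [-0.038   0.0407] all y [-0.0465  0.0505] front x -0.0099
scene 0.055 265 y [-0.0364  0.0408] all y [-0.047   0.0505] front x -0.0103
scene 0.065 267 y [-0.0366  0.0413] all y [-0.048   0.0506] front x -0.0099
scene 0.075 271 y [-0.0371  0.0413] all y [-0.0481  0.0505] front x -0.0097
scene 0.085 227 y [-0.0366  0.0413] all y [-0.0373  0.0413] front x -0.0103
scene 0.095 232 y [-0.0373  0.042 ] all y [-0.0379  0.0421] front x -0.0099
scene 0.105 208 y [-0.0368  0.0417] all y [-0.0379  0.0417] front x -0.0102
scene 0.115 184 y [-0.0374  0.0414] all y [-0.0387  0.0417] front x -0.0099
scene 0.125 185 y [-0.0368  0.0421] all y [-0.0371  0.0423] front x -0.0101
scene 0.135 175 y [-0.0363  0.0419] all y [-0.0373  0.0421] front x -0.0102
side 0.05 123 y [-0.0545  0.0362] x [-0.018  -0.0078  0.0054]
side 0.07 123 y [-0.0528  0.0357] x [-0.0105 -0.0079  0.0051]
side 0.09 116 y [-0.0439  0.0385] x [-0.0182 -0.0088  0.0009]
side 0.11 87 y [-0.044   0.0069] x [-0.0199 -0.0086  0.0005]
side 0.13 102 y [-0.0448 -0.0033] x [-0.0198 -0.0091 -0.0002]
wrist 0.05 255 y [-0.0017  0.0498] x [-0.0193 -0.0145  0.0045]
wrist 0.07 775 y [0.0011 0.0498] x [-0.0088  0.0036  0.0059]
wrist 0.09 230 y [0.0218 0.0403] x [-0.019  -0.0128 -0.0004]
wrist 0.11 360 y [0.0104 0.0403] x [-0.0196 -0.0065  0.0057]
wrist 0.13 222 y [0.0383 0.0404] x [-0.01   -0.0052 -0.0003]
```

Emit:
{"op": "servo_tool", "data": {"steps": [{"dx": 0.08, "dy": 0, "dz": 0, "wx": 0, "wy": 0, "wz": -0.02}, {"dx": 0.085, "dy": 0, "dz": 0, "wx": 0, "wy": -0.02, "wz": -0.02}, {"dx": 0.085, "dy": 0, "dz": 0, "wx": 0, "wy": -0.02, "wz": -0.02}]}}

```text
time_s: 14.43
tool_pos: [0.4875, 0.3009, 0.1229]
eef_rot: [-0.428, -0.563, 0.593, -0.385]
contact_force: [2.7, -4.5, 23.6]
opening: 0.0097
```

Emit:
{"op": "servo_tool", "data": {"steps": [{"dx": 0.085, "dy": 0, "dz": 0, "wx": 0, "wy": -0.02, "wz": -0.02}, {"dx": 0.085, "dy": 0, "dz": 0, "wx": 0, "wy": -0.01, "wz": -0.02}, {"dx": 0.085, "dy": 0, "dz": 0, "wx": 0, "wy": 0, "wz": -0.02}, {"dx": 0.085, "dy": 0, "dz": 0, "wx": 0, "wy": 0, "wz": -0.02}, {"dx": 0.085, "dy": 0, "dz": 0, "wx": 0, "wy": 0, "wz": -0.02}, {"dx": 0.085, "dy": 0, "dz": 0, "wx": 0, "wy": 0, "wz": -0.02}]}}

```text
time_s: 14.93
tool_pos: [0.4876, 0.3009, 0.1229]
eef_rot: [-0.429, -0.562, 0.594, -0.384]
contact_force: [0.9, -4.5, 23.7]
opening: 0.0098
```

```bash
python3 - <<'E'
from tgt import *
s,p,R=loc()
E
```

```text
t 14.93 board foot in cradle mm [-3.9  0.9  0.5] rot err deg [-0.39 -0.11 -0.3 ] F cradle [-7.  -4.4 22.7] mom [-1.28  1.84  0.21] open 0.0098 qv 0.004
```

Emit:
{"op": "servo_tool", "data": {"steps": [{"dx": 0.04, "dy": 0, "dz": 0, "wx": -0.03, "wy": 0, "wz": 0}, {"dx": 0.02, "dy": 0, "dz": 0, "wx": -0.03, "wy": 0, "wz": 0}, {"dx": 0, "dy": 0, "dz": 0, "wx": 0, "wy": 0, "wz": 0}, {"dx": 0, "dy": 0, "dz": 0, "wx": 0, "wy": 0, "wz": 0}]}}

```text
time_s: 15.27
tool_pos: [0.4872, 0.3008, 0.1231]
eef_rot: [-0.428, -0.563, 0.592, -0.386]
contact_force: [0.0, -0.1, 2.7]
opening: 0.0095
```

Emit:
{"op": "servo_tool", "data": {"steps": [{"dx": 0, "dy": 0, "dz": 0, "wx": 0, "wy": 0, "wz": 0}, {"dx": 0, "dy": 0, "dz": 0, "wx": 0, "wy": 0, "wz": 0}, {"dx": 0, "dy": 0, "dz": 0, "wx": 0, "wy": 0, "wz": 0}, {"dx": 0, "dy": 0, "dz": 0, "wx": 0, "wy": 0, "wz": 0}], "jaw": 0.35}}

```text
time_s: 15.6
tool_pos: [0.4882, 0.3009, 0.122]
eef_rot: [-0.429, -0.563, 0.592, -0.386]
contact_force: [0.3, 0.4, 0.1]
opening: 0.0304
```

```bash
python3 - <<'E'
from tgt import *
s,p,R=loc()
im,d=arm.get_image("scene");n="scene"
cal=calib(n,arm);P=cloud(d,cal);L=(P-o)@M
for a in np.arange(.035,.155,.01):
    r=L[(abs(L[...,2]-a)<.005)&(abs(L[...,1])<.06)&(L[...,0]>-.02)&(L[...,0]<.006)]
    if len(r)<20: continue
    f=r[(abs(r[:,1])<.035)];b=r[r[:,0]<-.006];print(a.round(3),"y",np.percentile(b[:,1],[1,99]).round(4),"front x",np.median(f[:,0]).round(4))
r=L[(abs(L[...,1])<.037)&(L[...,0]>-.012)&(L[...,0]<.002)&(L[...,2]<.17)];print("top z",np.percentile(r[:,2],[95,98,99,99.8]).round(4))
E
```

```text
t 15.6 board foot in cradle mm [-3.   0.9 -0.1] rot err deg [-0.11 -0.17 -0.48] F cradle [0.3 0.4 0.2] mom [-0.03 -0.4  -0.02] open 0.0304 qv 0.006
0.035 y [-0.0369  0.041 ] front x -0.0098
0.045 y [-0.0365  0.0407] front x -0.0099
0.055 y [-0.036   0.0411] front x -0.0098
0.065 y [-0.0369  0.0413] front x -0.0097
0.075 y [-0.0374  0.0414] front x -0.0097
0.085 y [-0.0372  0.0417] front x -0.01
0.095 y [-0.0379  0.0414] front x -0.0097
0.105 y [-0.0374  0.0411] front x -0.0099
0.115 y [-0.0367  0.0413] front x -0.0099
0.125 y [-0.037   0.0416] front x -0.0098
0.135 y [-0.0366  0.0413] front x -0.01
0.145 y [0.0065 0.0416] front x -0.0099
top z [0.1445 0.1506 0.1517 0.1526]
```

Emit:
{"op": "servo_tool", "data": {"steps": [{"dx": -0.2, "dy": 0, "dz": 0, "wx": 0, "wy": 0, "wz": 0}, {"dx": -0.4, "dy": 0, "dz": 0, "wx": 0, "wy": 0, "wz": 0}, {"dx": -0.6, "dy": 0, "dz": 0, "wx": 0, "wy": 0, "wz": 0}, {"dx": -0.6, "dy": 0, "dz": 0, "wx": 0, "wy": 0, "wz": 0}, {"dx": -0.6, "dy": 0, "dz": 0, "wx": 0, "wy": 0, "wz": 0}, {"dx": -0.6, "dy": 0, "dz": 0, "wx": 0, "wy": 0, "wz": 0}, {"dx": -0.4, "dy": 0, "dz": 0, "wx": 0, "wy": 0, "wz": 0}, {"dx": 0, "dy": 0, "dz": 0, "wx": 0, "wy": 0, "wz": 0}]}}

```text
time_s: 16.32
tool_pos: [0.5241, 0.2978, 0.2236]
eef_rot: [-0.428, -0.564, 0.592, -0.386]
contact_force: [0.0, 0.7, -0.3]
opening: 0.0322
```

Emit:
{"op": "servo_tool", "data": {"steps": [{"dx": -0.3, "dy": 0, "dz": 0.3, "wx": 0, "wy": 0, "wz": 0}, {"dx": -0.5, "dy": 0, "dz": 0.5, "wx": 0, "wy": 0, "wz": 0}, {"dx": -0.5, "dy": 0, "dz": 0.5, "wx": 0, "wy": 0, "wz": 0}, {"dx": -0.3, "dy": 0, "dz": 0.3, "wx": 0, "wy": 0, "wz": 0}, {"dx": 0, "dy": 0, "dz": 0, "wx": 0, "wy": 0, "wz": 0}, {"dx": 0, "dy": 0, "dz": 0, "wx": 0, "wy": 0, "wz": 0}]}}

```text
time_s: 16.82
tool_pos: [0.5359, 0.2444, 0.2699]
eef_rot: [-0.427, -0.564, 0.593, -0.386]
contact_force: [-0.4, 0.4, 0.4]
opening: 0.0326
```

```bash
python3 - <<'E'
from tgt import *
s,p,R=loc();print(p)
for n in["side","scene"]:
    im,d=arm.get_image(n);cv2.imwrite(f"pics/{n}6.png",im[:,:,::-1])
    cal=calib(n,arm);P=cloud(d,cal);L=(P-o)@M
    for a in np.arange(.04,.15,.02):
        r=L[(abs(L[...,2]-a)<.01)&(abs(L[...,1])<.06)&(L[...,0]>-.02)&(L[...,0]<.006)]
        if len(r)<20: continue
        f=r[(abs(r[:,1])<.035)];b=r[r[:,0]<-.006];print(n,a.round(3),"y",np.percentile(b[:,1],[1,99]).round(4),"front x",np.median(f[:,0]).round(4))
    r=L[(abs(L[...,1])<.037)&(L[...,0]>-.012)&(L[...,0]<.002)&(L[...,2]<.17)];print("top z",np.percentile(r[:,2],[95,98,99,99.8]).round(4))
E
```

```text
t 16.82 board foot in cradle mm [ -5.3 -52.1 156.5] rot err deg [-0.05 -0.01 -0.22] F cradle [-0.5  0.4  0.2] mom [-0.02 -0.45  0.02] open 0.0326 qv 0.019
[0.53591638 0.24437645 0.2698863 ]
side 0.04 y [-0.0448  0.036 ] front x -0.0086
side 0.06 y [-0.042  0.034] front x -0.009
side 0.08 y [-0.0409  0.0349] front x -0.009
side 0.1 y [-0.0437  0.0369] front x -0.0085
side 0.12 y [-0.0429  0.0388] front x -0.0086
side 0.14 y [-0.0427  0.0394] front x -0.0087
top z [0.1519 0.1529 0.1534 0.1539]
scene 0.04 y [-0.0374  0.0411] front x -0.0099
scene 0.06 y [-0.0364  0.0408] front x -0.0099
scene 0.08 y [-0.0366  0.0415] front x -0.0099
scene 0.1 y [-0.0371  0.0415] front x -0.0096
scene 0.12 y [-0.0366  0.041 ] front x -0.0096
scene 0.14 y [-0.0372  0.0413] front x -0.0094
top z [0.1502 0.1518 0.1522 0.1531]
```

View pics/scene6.png

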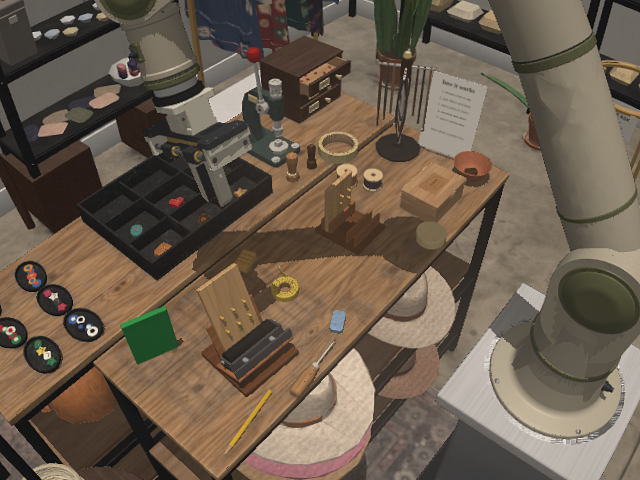

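View pics/side6.png

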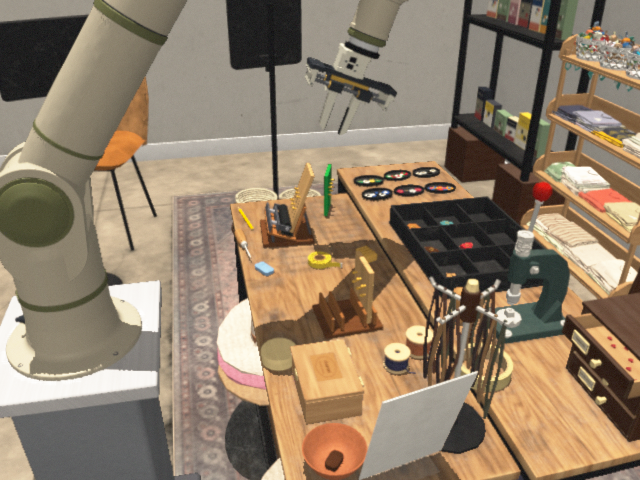

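```bash
python3 - <<'E'
from plant import arm
print(arm.hand_in())
E
```

```text
the job is handed in; nothing more can be done
None
```

I took the tall board from the front slot of the rack and leaned it on the easel with its pegs facing out. I pressed it past the roller onto the pad, let go, backed the arm clear and handed the job in at about 17 s of the 58 s allowed.

- **Push:** The roller took about 16 N to pass. First contact with the pad peaked at about 29 N. I then pushed at about 18–20 N for roughly 1 s, followed by about 23 N for roughly 0.5 s. I went a little over 20 N because friction at the roller had taken about 6 N during the slide. The highest force I read was about 29 N, well under 40 N, though I read it only at the end of each move.
- **Seating after release:** Measured in the scene camera, the board is flat against the backrest to within about 0.5 mm. The scene and wrist images show it centred on the backrest to within about 1 mm. Its top edge sits where a fully seated board should, within the camera's error of about 2 mm.
- **Disagreement between cameras:** The side camera puts the board 3–5 mm further to the robot's right than the scene camera. It shows a similar shift for the backrest and for the boards in the rack, so I treated it as calibration error.
- **Other objects:** In the last pictures the short board is still in its slot. The green look-alike and the other objects look unmoved; I checked these by eye only.

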